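# Make up two glaze sample stacks on their bats

### The job

Make up two glaze sample stacks, each in the middle of its bat. On the dark-brown bat put the lilac tile, then the teal tile squarely on top of it with the edges lined up, and stand the red-lidded teal pot upright in the middle of the teal tile; on the blue bat put the orange tile and stand the white-lidded amber jar upright in the middle of it. Let go of everything, do not tip the pot or jar over, and leave the blue jar, the eraser and the red rib where they are.

Things in the scene. Friction and masses are not known exactly. Their poses are not given: they have to be found in the camera images.
- tile_lilac_mid (a point): square cream ceramic test tile, 50 x 50 x 9 mm, lying flat, with a raised patch of lilac (pale purple) glaze on top; this point is its centre, half-way up (4.3 mm above its underside); its x and y axes run square to its edges, z up
- tile_teal_mid (a point): square cream ceramic test tile, 50 x 50 x 9 mm, lying flat, with a raised patch of teal (dark blue-green) glaze on top; this point is its centre, half-way up (4.3 mm above its underside); its x and y axes run square to its edges, z up
- tile_orange_mid (a point): square cream ceramic test tile, 50 x 50 x 9 mm, lying flat, with a raised patch of orange glaze on top; this point is its centre, half-way up (4.3 mm above its underside); its x and y axes run square to its edges, z up
- teal_pot_mid (a point): screw pot with a red lid and pale teal body, 64 mm high, solid, closed; body 56 mm across, lid 62 mm across (its top 15 mm); the point is its centre, 32 mm above its underside; z up. About 0.11 to 0.23 kg
- amber_jar_mid (a point): small screw jar with a white lid and amber (orange-brown) body, 39 mm high, solid, closed; body 42 mm across, lid 43 mm across (its top 11 mm); the point is its centre, 19.5 mm above its underside; z up. About 0.05 to 0.1 kg
- bat_dark_top (a point): centre of the top face of the dark-brown wooden bat: a flat round board 110 mm across and 12 mm thick, fixed to the table, with a thin light ring (87 mm across) drawn round its centre. Between and behind the two bats, about 0.76 m ahead of the robot, stands a fixed painted jar on a cradle, 0.22 m high and 0.2 m wide: go round it or above it; bottles up to 0.21 m stand farther back, and a 0.1 m high clear box with a handle lies on the robot's edge of the table
- bat_blue_top (a point): centre of the top face of the blue-painted bat: a flat round board 110 mm across and 12 mm thick, fixed to the table, with a thin white ring (87 mm across) drawn round its centre
- blue_jar_mid (a point): bystander: small jar with a blue lid and blue body, 43 mm across, 45 mm high; point at its centre, half-way up
- blue_eraser_mid (a point): bystander: eraser in a blue sleeve, white end, 22 (x) x 52 (y) x 12 mm high; point at its centre, half-way up
- red_rib_mid (a point): bystander: red-brown kidney-shaped rubber potter's rib, lying flat, 44 (x) x 90 (y) x 6 mm high; point at its centre, half-way up
Mind the look-alikes: they are no part of the job. Leave any yellow look-alike of the part that bears tile_orange_mid alone.

How it is judged:
By the outcome, as a careful person would: the job done as asked, in the order asked, and still so for the second after the job is handed in, with the robot touching nothing.
It also fails if it takes over 128 s, if anything falls off the work surface, if the arm or the gripper's body presses on something with over 40 N, if the wrist force passes 120 N, or if a joint passes its speed limit or range.

### The arm

A 7-joint arm with a two-finger parallel gripper is mounted at the origin on a cart in front of the work surface, level with it; the furniture and walls round the work are solid. World frame = base frame: x ahead of the robot, y to its left, z up, the work surface at z = 0. Lengths are in m, angles in rad, forces in N, time in s.
With the tool pointing down it reaches from about 0.4 to 0.85 m from the base axis. Payload 4.5 kg.
Tool frame: the origin (TCP) lies between the finger pads; the fingertips stand 11 mm ahead of it and the grasp point (between the pads) lies 8 mm behind it (r.tip_reach is the distance from the TCP to the fingertips, in m); x points along the fingers, y is the direction in which the jaws open and shut, and the axes are right-handed (so a half turn about x gives the same grasp; the last joint's range is limited). The gripper opens to 88 mm and grips with 3 to 60 N. Pads are 18 mm wide; open, the fingers measure 123 mm over their backs; the gripper's body (75 mm by 187 mm) begins 45 mm behind the grasp point.
Start: joints at [1.351, 0.689, -0.195, 1.565, 0.157, 0.902, -0.215], TCP at [0.157, -0.605, 0.25] pointing down, gripper open.
Joint ranges: [-3.01, 3.01], [-0.46, 2.08], [-1.47, 1.51], [0.13, 2.56], [-1, 4.14], [0.04, 2.09], [-2.66, 2.66]. Speed limits (rad/s): [2.57, 2.57, 3.14, 3.14, 3.14, 3.14, 3.14].

### API

Orientations are given as a unit quaternion [x, y, z, w].
In Python, from plant import r gives the robot as it stands.
- The arm moves only by the tool drive_tool, never from a script. Its argument "deltas" is a list of rows, each a list of 3 entries, a list of its own where there are three numbers: the turn, a rotation vector about the tool's x, y, z in degrees, then the shift along the tool's x, y, z in cm, then the finger opening in cm, from 0 to 8.81. A call has 1 to 12 rows; each row shifts and turns the commanded pose from where the row before left it, along the tool's axes as they then stand; what a row does not reach is not made up. A row lasts 1/12 s, in which the tool goes at most 41.7 mm and 7.16 degrees, less where a joint would pass 70% of its speed; a pose out of reach is approached as far as the arm can. A call is refused whole if a number of a shift passes 4.17 or a number of a turn 7.16, either way. A call with a gripper value outside its range is refused whole. The fingers move at their own pace and stop on an object; "force" is the grip in N (left out, the last holds). Time passes only in rows, so rows that do not move let the fingers close. It gives the time, the measured TCP pose, the force and the opening at its end, in the units of the state.
- r.get_state(): the state, without advancing time (a new reading comes with each control period).
- r.snapshot(name): name is "scene" or "top" or "wrist"; returns a dict with "color" (384x512x3 uint8, red, green, blue), "fov_y" (degrees; the focal length in pixels is half the picture's height over the tangent of half this angle, whatever the lens; pixels are square), "cx", "cy" (the principal point, pixels), "extrinsics" (4x4, takes a point from world to camera coordinates); the wrist camera has in their place "tool_from_camera" (4x4, takes a point from camera to tool coordinates, whose origin is the TCP and whose axes are the tool frame's). Camera axes: x right, y up, looking along -z (the intrinsics and any distortion apply to the point x, -y, -z); pixel columns grow to the right and rows downward; lengths in m; the calibration is good to about 2 mm. A picture is of the moment at which its call begins: read the wrist's pose just before it. There is no depth.
- r.finish_job(): hands the job in, once; it reports no verdict.
The state is a dict: "clock": time; "q": joint angles; "qd": joint speeds; "joint_torque": joint torques, N m; "tool_pos": TCP position; "eef_rot": TCP orientation; "contact_force": force on the tool from outside, world axes, zero at the start; "moment": the same for the moment, N m; "opening": opening from 0.0 (shut) to 1.0 (fully open).
Only numpy, scipy, OpenCV 4.12 (cv2) and the standard library are available. Lean on these libraries where they do the work, as an engineer would, in place of code of your own. Each camera call takes 0.05 s, during which the arm holds its last target. There are 200 camera calls.

## Working session

There is one attempt and no reset: what is moved stays moved. The work goes in short steps, Python scripts to look and compute and a tool call to move; the robot and the scene stay as the last step left them, time stands still between calls to the robot, and variables do not carry over. Pictures are saved under pics/ and viewed, about 12 in all and at most 16, crops included, and the job is handed in when it is done.

Besides the shell and the picture viewer there is one more tool, called after "Call:" as name(argument=value, ...) on one line, values as JSON. drive_tool: Moves the arm, as the interface text tells. Its arguments: {"type":"object","properties":{"deltas":{"type":"array","items":{"type":"array"}},"force":{"type":"number"}},"required":["deltas"]}

```bash
mkdir -p pics; ls
python3 - <<'E'
from plant import r
import cv2,json
s=r.get_state(); print(s)
for n in("scene","top","wrist"):
    d=r.snapshot(n); cv2.imwrite(f"pics/{n}0.png",d["color"][...,::-1])
    print(n,{k:(v.tolist() if hasattr(v,'tolist') else v) for k,v in d.items() if k!="color"})
E
python3 -c "
import cv2
a=[cv2.imread(f'pics/{n}0.png') for n in('scene','top')]
for n,i in zip(('s','t'),a): cv2.imwrite(f'pics/{n}0b.png',cv2.resize(i,(800,600),interpolation=cv2.INTER_CUBIC))"
```

```text
pics
{'clock': 0.0, 'q': array([ 1.35078822,  0.68997429, -0.19452396,  1.56634975,  0.15731812,
        0.9025222 , -0.21509896]), 'qd': array([-2.31370697e-03, -1.08678202e-03, -2.05396725e-03,  1.18667430e-03,
       -7.86545979e-05, -1.70970536e-03, -1.32465604e-03]), 'joint_torque': array([-4.79040773e-04, -5.27564943e+01, -1.26714773e+00, -1.53430992e+01,
       -5.26086485e-02,  6.56178556e-03,  2.00170939e-04]), 'tool_pos': array([ 0.15672833, -0.60438644,  0.24891481]), 'eef_rot': array([-0.70128091, -0.09017417,  0.70155021, -0.08888757]), 'contact_force': array([-0.22393293,  1.04005806, -0.67565629]), 'moment': array([-0.01371814,  0.02311642, -0.01649796]), 'opening': 0.9973738213079969}
scene {'fov_y': 42.76553244691013, 'cx': 246.2372766857231, 'cy': 201.2386323892455, 'extrinsics': [[0.913577111324365, -0.40660717228167764, 0.006889783256883355, -0.4228240968807681], [0.3069784215335318, 0.7006422602963145, 0.6440998927182432, -0.2102870113605819], [-0.2667229093591513, -0.58631990460496, 0.7649103601645232, -1.353702573410759], [0.0, 0.0, 0.0, 1.0]]}
top {'fov_y': 45.33267413744555, 'cx': 251.73154225699713, 'cy': 183.26857275982218, 'extrinsics': [[-0.020334053778427695, -0.9997827910533365, 0.004571320436837345, 0.048859864357903286], [0.9942406256453741, -0.019739699963068374, 0.10533718508515033, -0.45666238264461056], [-0.10522406841227529, 0.006686924477536283, 0.9944260558069666, -1.3881782928982649], [0.0, 0.0, 0.0, 1.0]]}
wrist {'fov_y': 59.673499063223396, 'cx': 256.7530251800024, 'cy': 193.22635207783998, 'tool_from_camera': [[-2.065854294041272e-05, 0.30112996795200236, -0.9535831070097922, -0.13592068823907838], [0.999999859342182, -0.000499168100213926, -0.00017929534698951467, 7.783834488217511e-05], [-0.0005299894700148793, -0.9535829765848547, -0.3011299152836328, -0.07763301552995884], [0.0, 0.0, 0.0, 1.0]]}
```

View pics/t0b.png

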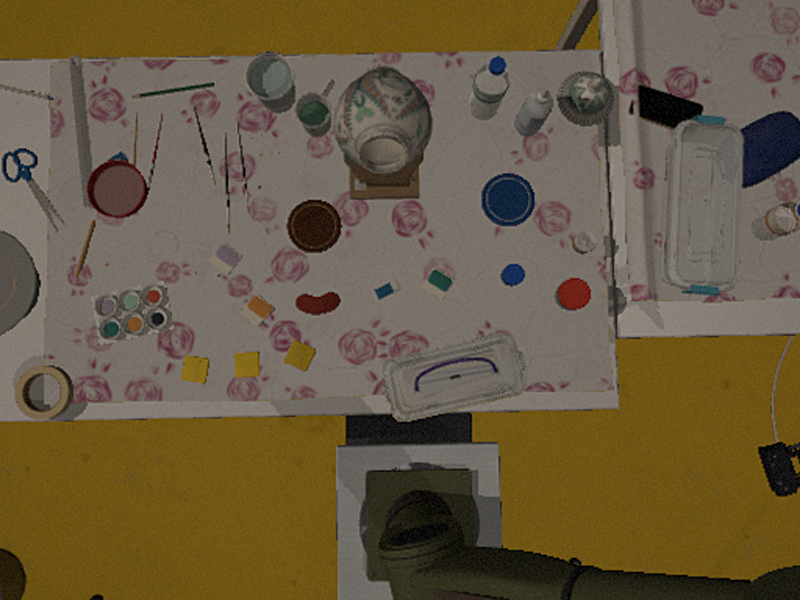

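View pics/s0b.png

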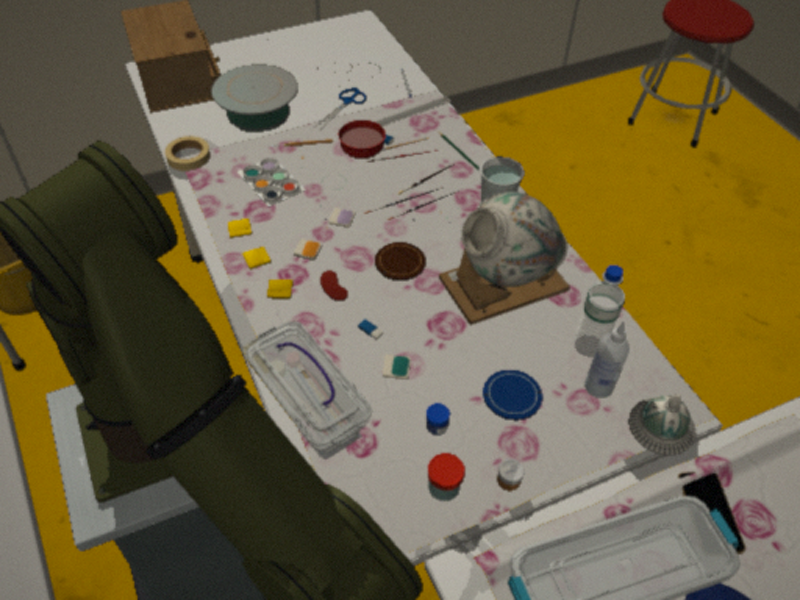

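Top view (800x600): lilac tile (226,258), orange tile (259,308), teal tile (438,281), red-lidded pot (573,292), white-lidded jar (584,242), dark bat (314,225), blue bat (508,199), and three yellow squares at (195,369), (247,364), (300,355). The orange tile is the one with an orange patch on a cream body. The yellow squares are the look-alikes. I'll confirm this in a crop.

```bash
cat > h.py <<'E'
import numpy as np,cv2
from plant import r
from scipy.spatial.transform import Rotation as R
def snap(n,save=None):
    s=r.get_state(); d=r.snapshot(n); im=np.ascontiguousarray(d["color"][...,::-1])
    if save: cv2.imwrite(f"pics/{save}.png",im)
    if n=="wrist":
        T=np.eye(4);T[:3,:3]=R.from_quat(s["eef_rot"]).as_matrix();T[:3,3]=s["tool_pos"]
        C=T@np.array(d["tool_from_camera"])
    else: C=np.linalg.inv(np.array(d["extrinsics"]))
    f=im.shape[0]/2/np.tan(np.radians(d["fov_y"]/2))
    return im,dict(C=C,f=f,cx=d["cx"],cy=d["cy"])
def ray(k,u,z):
    u=np.atleast_2d(u).astype(float)
    p=np.c_[(u[:,0]-k["cx"])/k["f"],-(u[:,1]-k["cy"])/k["f"],-np.ones(len(u))]@k["C"][:3,:3].T
    o=k["C"][:3,3]; return o+p*((z-o[2])/p[:,2])[:,None]
def proj(k,P):
    q=(np.linalg.inv(k["C"])@np.c_[np.atleast_2d(P),np.ones(len(np.atleast_2d(P)))].T).T
    return np.c_[k["cx"]-k["f"]*q[:,0]/q[:,2],k["cy"]+k["f"]*q[:,1]/q[:,2]]
def state():
    s=r.get_state();M=R.from_quat(s["eef_rot"]).as_matrix()
    return s,M
def go(x,y,z,yaw=None):
    """print total tool-frame turn (deg) and shift (cm, in present axes) to TCP x,y,z, tool down, tool-y at yaw (deg, mod 180)"""
    s,M=state()
    cur=np.degrees(np.arctan2(M[1,1],M[0,1]))
    if yaw is None: yaw=cur
    yaw=cur+(yaw-cur+90)%180-90
    a=np.radians(yaw);Y=np.array([np.cos(a),np.sin(a),0]);X=np.array([0,0,-1.]);G=np.c_[X,Y,np.cross(X,Y)]
    rv=R.from_matrix(M.T@G).as_rotvec(degrees=True); d=np.array([x,y,z])-s["tool_pos"]
    print("cur",s["tool_pos"].round(4),"yaw",round(cur,1),"-> turn",rv.round(2),"shift cm now-axes",(M.T@d*100).round(2),"goal-axes",(G.T@d*100).round(2),"F",s["contact_force"].round(1),"open mm",round(s["opening"]*88.1,1),"q",s["q"].round(2),"t",round(s["clock"],1))
E
python3 - <<'E'
from h import *
im,k=snap("top")
P=dict(lilac=(226,258,.009),orange=(259,308,.009),teal=(438,281,.009),pot=(573,292,.064),jar=(584,242,.039),dark=(314,225,.012),blue=(508,199,.012),bluejar=(512,274,.045),eraser=(387,290,.012),rib=(318,303,.006),y1=(195,369,.009),y2=(247,364,.009),y3=(300,355,.009))
for n,(u,v,z) in P.items(): print(n,ray(k,(u*.64,v*.64),z)[0].round(3))
s,M=state();print(M.round(3))
c=[cv2.resize(im[int(v*.64)-18:int(v*.64)+18,int(u*.64)-18:int(u*.64)+18],(256,256),interpolation=cv2.INTER_CUBIC) for u,v,z in [P[n] for n in("lilac","orange","teal","y3","jar","pot")]]
cv2.imwrite("pics/crops.png",np.vstack([np.hstack(c[:3]),np.hstack(c[3:])]))
E
```

```text
lilac [0.523 0.372 0.009]
orange [0.421 0.306 0.009]
teal [ 0.468 -0.049  0.009]
pot [ 0.436 -0.303  0.064]
jar [ 0.536 -0.336  0.039]
dark [0.585 0.196 0.012]
blue [ 0.631 -0.194  0.012]
bluejar [ 0.475 -0.191  0.045]
eraser [0.452 0.052 0.012]
rib [0.429 0.19  0.006]
y1 [0.304 0.432 0.009]
y2 [0.312 0.33  0.009]
y3 [0.327 0.226 0.009]
[[-0.     0.251 -0.968]
 [ 0.001 -0.968 -0.251]
 [-1.    -0.001  0.   ]]
```

View pics/crops.png

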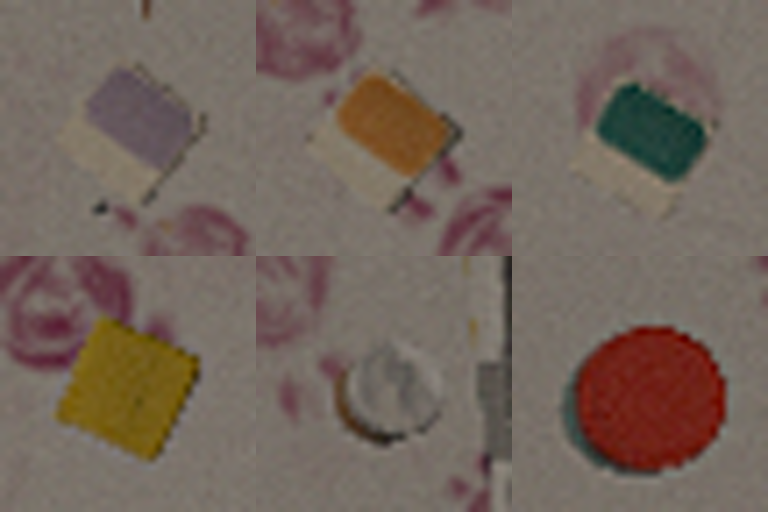

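The crops confirm it: cream tiles with a lilac, orange or teal patch covering about 2/3 of the top, while the yellow squares are all-over yellow with no cream strip. I'm going to the lilac tile.

Call:
drive_tool(deltas=[[[0,0,0],[0,-2,-3.27],8.8],[[0,0,0],[0,-2,-3.27],8.8],[[0,0,0],[0,-2,-3.27],8.8],[[0,0,0],[0,-2,-3.27],8.8],[[0,0,0],[0,-2,-3.27],8.8],[[0,0,0],[0,-2,-3.27],8.8],[[0,0,0],[0,-2,-3.27],8.8],[[0,0,0],[0,-2,-3.27],8.8],[[0,0,0],[0,-2,-3.27],8.8],[[0,0,0],[0,-2,-3.27],8.8],[[0,0,0],[0,-2,-3.27],8.8]])

```text
clock: 1.12
tool_pos: [0.4509, -0.3001, 0.2497]
eef_rot: [-0.701, -0.089, 0.701, -0.09]
contact_force: [0.6, -0.4, 0.3]
opening: 1.0
```

Call:
drive_tool(deltas=[[[0,0,0],[0,-3.43,-1.175],8.8],[[0,0,0],[0,-3.43,-1.175],8.8],[[0,0,0],[0,-3.43,-1.175],8.8],[[0,0,0],[0,-3.43,-1.175],8.8],[[0,0,0],[0,-3.43,-1.175],8.8],[[0,0,0],[0,-3.43,-1.175],8.8],[[0,0,0],[0,-3.43,-1.175],8.8],[[0,0,0],[0,-3.43,-1.175],8.8],[[0,0,0],[0,-3.43,-1.175],8.8],[[0,0,0],[0,0,0],8.8]])

```text
clock: 1.95
tool_pos: [0.4754, 0.0328, 0.25]
eef_rot: [0.702, 0.096, -0.7, 0.092]
contact_force: [0.4, 0.2, 0.8]
opening: 0.996
```

Call:
drive_tool(deltas=[[[0,0,0],[0,-3.43,-1.175],8.8],[[0,0,0],[0,-3.43,-1.175],8.8],[[0,0,0],[0,-3.43,-1.175],8.8],[[0,0,0],[0,-3.43,-1.175],8.8],[[0,0,0],[0,-3.43,-1.175],8.8],[[0,0,0],[0,-3.43,-1.175],8.8],[[0,0,0],[0,-3.43,-1.175],8.8],[[0,0,0],[0,-3.43,-1.175],8.8],[[0,0,0],[0,-3.43,-1.175],8.8],[[0,0,0],[0,0,0],8.8]])

```text
clock: 2.78
tool_pos: [0.4976, 0.3588, 0.2495]
eef_rot: [0.701, 0.096, -0.701, 0.09]
contact_force: [0.2, 1.3, 0.1]
opening: 0.997
```

Run:
```python
from h import *
go(.523,.372,.12,-39)
```

```text
cur [0.4976 0.3588 0.2495] yaw -74.9 -> turn [-35.87  -0.25   0.4 ] shift cm now-axes [12.96 -0.51 -2.77] goal-axes [12.95  1.14 -2.63] F [0.2 1.3 0.1] open mm 87.9 q [-0.65  0.67 -0.08  1.61  0.06  0.86 -2.06] t 2.8
```

Call:
drive_tool(deltas=[[[-6,0,0.06],[1.08,-0.04,-0.23],8.8],[[-6,0,0.06],[1.08,-0.04,-0.23],8.8],[[-6,0,0.06],[1.08,-0.04,-0.23],8.8],[[-6,0,0.06],[1.08,-0.04,-0.23],8.8],[[-6,0,0.06],[1.08,0,-0.23],8.8],[[-5.9,0,0.06],[1.08,0,-0.23],8.8],[[0,0,0],[2.1,0.6,-0.6],8.8],[[0,0,0],[2.1,0.6,-0.6],8.8],[[0,0,0],[2.1,0.2,0],8.8],[[0,0,0],[0,0,0],8.8],[[0,0,0],[0,0,0],8.8]])

```text
clock: 3.7
tool_pos: [0.5289, 0.356, 0.121]
eef_rot: [-0.639, -0.299, 0.64, -0.304]
contact_force: [0.1, 0.0, 0.3]
opening: 0.998
```

Run:
```python
from h import *
go(.523,.372,.12,-39)
im,k=snap("wrist","w_lilac")
```

```text
cur [0.5289 0.356  0.121 ] yaw -39.6 -> turn [-0.57  0.28 -0.3 ] shift cm now-axes [ 0.09 -1.47 -0.86] goal-axes [ 0.1  -1.46 -0.88] F [0.1 0.  0.3] open mm 87.9 q [-0.55  0.87 -0.21  1.62  0.27  0.68 -1.59] t 3.7
```

View pics/w_lilac.png

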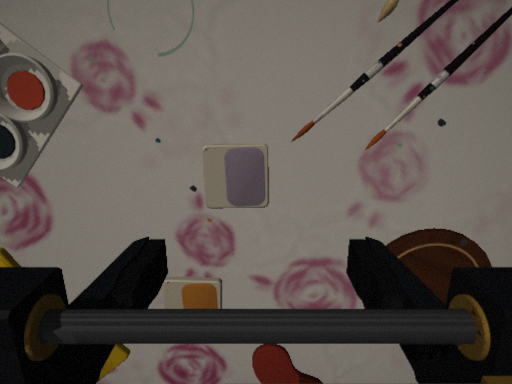

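Wrist view: the lilac tile spans (204–268, 144–208), nearly square to the jaws, with the orange tile below at (193,293) and the dark bat at right.

```bash
cat >> h.py <<'E'
def tile(im,k,guess,z=.0086,half=45,show=None):
    """tile outline = patch hue + cream (Lab b above the cloth); returns centre, edge yaw, size"""
    u,v=proj(k,[*guess,z])[0].astype(int)
    x0,y0=max(u-half,0),max(v-half,0); c=im[y0:v+half,x0:u+half]
    lab=cv2.cvtColor(cv2.GaussianBlur(c,(3,3),0),cv2.COLOR_BGR2LAB).astype(float)
    bg=np.median(np.vstack([lab[:4].reshape(-1,3),lab[-4:].reshape(-1,3)]),0)
    d=lab-bg; m=((np.hypot(d[...,1],d[...,2])>5)&~((d[...,1]>4)&(abs(d[...,2])<6)&(d[...,0]<0)) ).astype(np.uint8)
    m=cv2.morphologyEx(m,cv2.MORPH_CLOSE,np.ones((7,7)));m=cv2.morphologyEx(m,cv2.MORPH_OPEN,np.ones((7,7)))
    cs,_=cv2.findContours(m,cv2.RETR_EXTERNAL,cv2.CHAIN_APPROX_NONE)
    ct=max(cs,key=cv2.contourArea).reshape(-1,2)+[x0,y0]
    w=ray(k,ct,z)[:,:2].astype(np.float32)*1000
    (cx,cy),(a,b),an=cv2.minAreaRect(w)
    box=proj(k,np.c_[cv2.boxPoints(((cx,cy),(a,b),an))/1000,np.full(4,z)])
    if show:
        o=im.copy();cv2.polylines(o,[box.round().astype(int)],True,(0,255,0),1)
        cv2.imwrite(f"pics/{show}.png",cv2.resize(o[y0:v+half,x0:u+half],None,fx=5,fy=5,interpolation=cv2.INTER_NEAREST))
    print("tile",round(cx/1000,4),round(cy/1000,4),"size",round(a,1),round(b,1),"ang",round(an,1)); return cx/1000,cy/1000,an
E
python3 - <<'E'
from h import *
im,k=snap("wrist")
x,y,a=tile(im,k,ray(k,(236,176),.0086)[0][:2],show="lil")
print(ray(k,[(204,144),(268,208)],.0086).mean(0))
go(x,y,.013,a)
go(x,y,.013,a+90)
E
```

```text
tile 0.5246 0.3759 size 48.5 46.8 ang 50.7
[0.52555308 0.37541763 0.0086    ]
cur [0.5298 0.3575 0.1231] yaw -39.5 -> turn [89.74 -0.25 -0.28] shift cm now-axes [11.   -1.64 -1.09] goal-axes [11.01 -1.1   1.57] F [1.1 0.7 1. ] open mm 87.9 q [-0.55  0.87 -0.21  1.62  0.27  0.68 -1.59] t 3.8
cur [0.5298 0.3575 0.1231] yaw -39.5 -> turn [-0.25  0.02 -0.34] shift cm now-axes [11.   -1.64 -1.09] goal-axes [11.01 -1.57 -1.1 ] F [1.1 0.7 1. ] open mm 87.9 q [-0.55  0.87 -0.21  1.62  0.27  0.68 -1.59] t 3.8
```

View pics/lil.png

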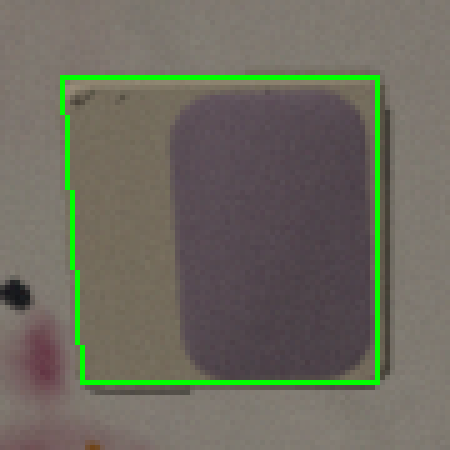

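Run:
```python
from h import *
for i in range(3): go(.525,.3755,.013,-39.4)
```

```text
cur [0.5298 0.3575 0.1231] yaw -39.5 -> turn [-0.14  0.02 -0.34] shift cm now-axes [11.   -1.58 -1.09] goal-axes [11.01 -1.51 -1.09] F [1.1 0.7 1. ] open mm 87.9 q [-0.55  0.87 -0.21  1.62  0.27  0.68 -1.59] t 3.8
cur [0.5298 0.3575 0.1231] yaw -39.5 -> turn [-0.14  0.02 -0.34] shift cm now-axes [11.   -1.58 -1.09] goal-axes [11.01 -1.51 -1.09] F [1.1 0.7 1. ] open mm 87.9 q [-0.55  0.87 -0.21  1.62  0.27  0.68 -1.59] t 3.8
cur [0.5298 0.3575 0.1231] yaw -39.5 -> turn [-0.14  0.02 -0.34] shift cm now-axes [11.   -1.58 -1.09] goal-axes [11.01 -1.51 -1.09] F [1.1 0.7 1. ] open mm 87.9 q [-0.55  0.87 -0.21  1.62  0.27  0.68 -1.59] t 3.8
```

Call:
drive_tool(deltas=[[[0,0,-0.3],[2.7,-0.39,-0.27],8.8],[[0,0,0],[2.7,-0.39,-0.27],8.8],[[0,0,0],[2.7,-0.39,-0.27],8.8],[[0,0,0],[1.5,-0.38,-0.27],8.8],[[0,0,0],[0,0,0],8.8],[[0,0,0],[0,0,0],8.8],[[0,0,0],[0,0,0],8.8]])

```text
clock: 4.38
tool_pos: [0.5256, 0.3756, 0.0278]
eef_rot: [0.64, 0.301, -0.639, 0.302]
contact_force: [0.9, 0.2, -0.5]
opening: 1.003
```

```bash
cat >> h.py <<'E'
def avg(n=4):
    P=[];Q=[]
    for i in range(n):
        s=r.get_state();P.append(s["tool_pos"]);Q.append(s["eef_rot"]);r.snapshot("wrist")
    p=np.mean(P,0);q=R.from_quat(Q).mean();return p,q
_gs=r.get_state
def goa(x,y,z,yaw=None,n=4):
    p,q=avg(n);s=dict(_gs());s["tool_pos"]=p;s["eef_rot"]=q.as_quat()
    global state
    old=state;state=lambda:(s,q.as_matrix());go(x,y,z,yaw);state=old
E
python3 - <<'E'
from h import *
goa(.525,.3755,.013,-39.4,5)
E
```

```text
cur [0.5257 0.3754 0.0277] yaw -39.6 -> turn [-0.19 -0.05 -0.09] shift cm now-axes [ 1.47 -0.06  0.03] goal-axes [ 1.47 -0.06  0.03] F [ 0.4 -0.4 -0.3] open mm 88.4 q [-0.6   1.02 -0.17  1.62  0.3   0.53 -1.64] t 4.6
```

Call:
drive_tool(deltas=[[[0,0,0],[0.75,0,0],8.8],[[0,0,0],[0.65,0,0],8.8],[[0,0,0],[0,0,0],8.8],[[0,0,0],[0,0,0],6.0],[[0,0,0],[0,0,0],4.0],[[0,0,0],[0,0,0],4.0],[[0,0,0],[0,0,0],4.0],[[0,0,0],[0,0,0],4.0],[[0,0,0],[0,0,0],4.0],[[0,0,0],[0,0,0],4.0],[[0,0,0],[0,0,0],4.0]], force=20)

```text
clock: 5.55
tool_pos: [0.5244, 0.3745, 0.0116]
eef_rot: [-0.639, -0.301, 0.64, -0.302]
contact_force: [1.0, -0.1, -0.6]
opening: 0.562
```

Run:
```python
from h import *
goa(.525,.3755,.013,-39.4,4)
```

```text
cur [0.5245 0.3745 0.0117] yaw -39.6 -> turn [-0.17  0.14 -0.05] shift cm now-axes [-0.13 -0.02 -0.11] goal-axes [-0.13 -0.02 -0.11] F [ 0.1 -0.4 -0.8] open mm 49.7 q [-0.6   1.04 -0.17  1.62  0.3   0.51 -1.65] t 5.8
```

Call:
drive_tool(deltas=[[[0,0,0],[-2,0,0],4.0],[[0,0,0],[-3.5,0,0],4.0],[[0,0,0],[-3.5,0,0],4.0],[[-6.9,0,0],[-1,0,0],4.0],[[-6.9,0,0],[0,0,0],4.0],[[-6.9,0,0],[0,0,0],4.0],[[-6.9,0,0],[0,0,0],4.0],[[-6.9,0,0],[0,0,0],4.0],[[-6.9,0,0],[0,0,0],4.0],[[-6.9,0,0],[0,0,0],4.0],[[-6.9,0,0],[0,0,0],4.0],[[-6.9,0,0],[0,0,0],4.0]])

```text
clock: 6.75
tool_pos: [0.5247, 0.3747, 0.1118]
eef_rot: [0.39, 0.589, -0.392, 0.59]
contact_force: [0.2, -0.2, -0.7]
opening: 0.561
```

Call:
drive_tool(deltas=[[[-6.9,0,0],[0,0,0],4.0],[[-6.9,0,0],[0,0,0],4.0],[[-6.9,0,0],[0,0,0],4.0],[[-6.9,0,0],[0,0,0],4.0],[[0,0,0],[0,-1.645,2.68],4.0],[[0,0,0],[0,-1.645,2.68],4.0],[[0,0,0],[0,-1.645,2.68],4.0],[[0,0,0],[0,-1.645,2.68],4.0],[[0,0,0],[0,-1.645,2.68],4.0],[[0,0,0],[0,-1.645,2.68],4.0],[[0,0,0],[0,0,0],4.0],[[0,0,0],[0,0,0],4.0]])

```text
clock: 7.75
tool_pos: [0.5857, 0.1929, 0.1118]
eef_rot: [0.241, 0.664, -0.244, 0.664]
contact_force: [0.3, 0.4, -0.4]
opening: 0.557
```

Run:
```python
from h import *
goa(.585,.196,.05,50,4)
snap("wrist","w_dark")
im,k=snap("top","top1")
```

```text
cur [0.5848 0.196  0.1122] yaw 50.1 -> turn [0.08 0.03 0.1 ] shift cm now-axes [6.22 0.02 0.02] goal-axes [6.22 0.01 0.02] F [-0.2 -0.  -0.2] open mm 49.6 q [-0.06  0.93 -0.64  1.68  0.74  0.79 -0.17] t 8.0
```

View pics/w_dark.png

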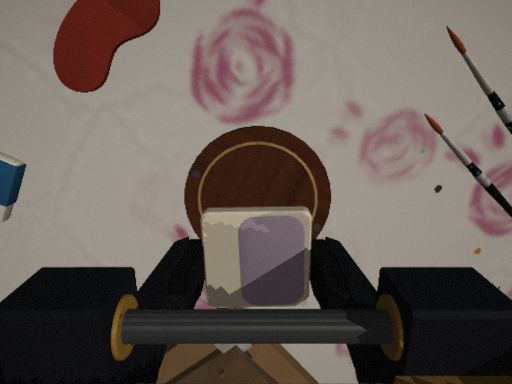

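Wrist view: the tile sits square in the jaws, bat outline from (185,190) to (330,190), top at row 126, light ring inside. I'll fit circles to both bats.

```bash
cat >> h.py <<'E'
from scipy.optimize import least_squares
def circ(P,rad):
    c0=P.mean(0)[:2]
    s=least_squares(lambda c:np.hypot(*(P[:,:2]-c[:2]).T)-rad,c0,loss="soft_l1",f_scale=.001)
    return s.x,np.abs(s.fun).mean()
E
cat > bat.py <<'E'
from h import *
im,k=snap("wrist")
hsv=cv2.cvtColor(cv2.GaussianBlur(im,(3,3),0),cv2.COLOR_BGR2HSV)
m=((hsv[...,2]<110)&(hsv[...,1]>90)&((hsv[...,0]<20)|(hsv[...,0]>172))).astype(np.uint8)
m[:115]=0
m=cv2.morphologyEx(m,cv2.MORPH_CLOSE,np.ones((7,7)))
c=max(cv2.findContours(m,cv2.RETR_EXTERNAL,cv2.CHAIN_APPROX_NONE)[0],key=cv2.contourArea).reshape(-1,2)
c=c[c[:,1]<200]; print(len(c),c.min(0),c.max(0))
print("dark wrist",circ(ray(k,c,.012),.055))
im,k=snap("top")
hsv=cv2.cvtColor(im,cv2.COLOR_BGR2HSV)
for n,m,g in(("dark",(hsv[...,2]<100)&(hsv[...,1]>80)&(hsv[...,0]<20),(.585,.196)),("blue",(hsv[...,0]>95)&(hsv[...,0]<125)&(hsv[...,1]>100),(.631,-.194))):
    u,v=proj(k,[*g,.012])[0].astype(int);M=np.zeros_like(im[...,0]);M[v-24:v+24,u-24:u+24]=m[v-24:v+24,u-24:u+24]
    M=cv2.morphologyEx(M,cv2.MORPH_CLOSE,np.ones((5,5)))
    c=max(cv2.findContours(M,cv2.RETR_EXTERNAL,cv2.CHAIN_APPROX_NONE)[0],key=cv2.contourArea).reshape(-1,2)
    P=ray(k,c,.012);print(n,"top",circ(P,.055),P.max(0)-P.min(0))
E
python3 bat.py
```

```text
208 [185 126] [330 199]
dark wrist (array([0.58626047, 0.19646491]), np.float64(0.0005120236123064086))
dark top (array([0.56924519, 0.25234826]), np.float64(0.01296625332164253)) [0.09978833 0.09305456 0.        ]
blue top (array([ 0.63134311, -0.19451511]), np.float64(0.004139874505463136)) [0.10283192 0.10391202 0.        ]
```

Run:
```python
from h import *
goa(.587,.1958,.0242,50,4)
```

```text
cur [0.5844 0.197  0.1122] yaw 50.2 -> turn [0.21 0.03 0.1 ] shift cm now-axes [8.8  0.09 0.27] goal-axes [8.8  0.07 0.27] F [-0.3 -0.  -0.3] open mm 50.0 q [-0.06  0.93 -0.64  1.68  0.74  0.79 -0.17] t 8.3
```

Call:
drive_tool(deltas=[[[0,0,0],[2.0,0.03,0.1],4.0],[[0,0,0],[2.5,0.03,0.1],4.0],[[0,0,0],[2.5,0.03,0.05],4.0],[[0,0,0],[1.2,0,0],4.0],[[0,0,0],[0,0,0],4.0],[[0,0,0],[0,0,0],4.0]])

```text
clock: 8.85
tool_pos: [0.5869, 0.1955, 0.0302]
eef_rot: [0.24, 0.665, -0.242, 0.665]
contact_force: [-0.2, 0.3, 0.1]
opening: 0.562
```

Run:
```python
from h import *
goa(.587,.1958,.0240,50,5)
```

```text
cur [0.5877 0.1958 0.0313] yaw 50.1 -> turn [0.15 0.06 0.02] shift cm now-axes [ 0.73 -0.05 -0.05] goal-axes [ 0.73 -0.05 -0.05] F [ 0.7 -0.3 -0.3] open mm 49.5 q [-0.1   1.04 -0.56  1.7   0.84  0.66 -0.25] t 9.1
```

Call:
drive_tool(deltas=[[[0,0,0],[0.35,-0.03,-0.03],4.0],[[0,0,0],[0.3,0,0],4.0],[[0,0,0],[0,0,0],4.0],[[0,0,0],[0,0,0],4.0]])

```text
clock: 9.43
tool_pos: [0.5868, 0.1952, 0.0237]
eef_rot: [0.24, 0.665, -0.242, 0.665]
contact_force: [0.1, -0.5, 0.0]
opening: 0.562
```

Run:
```python
from h import *
goa(.587,.1958,.0240,50,5)
```

```text
cur [0.5868 0.1952 0.0237] yaw 50.1 -> turn [0.14 0.04 0.11] shift cm now-axes [-0.03  0.07 -0.02] goal-axes [-0.03  0.07 -0.02] F [0.1 0.3 0.2] open mm 49.9 q [-0.1   1.05 -0.55  1.7   0.85  0.65 -0.26] t 9.7
```

Call:
drive_tool(deltas=[[[0,0,0],[0.05,0,0],4.0],[[0,0,0],[0,0,0],5.3],[[0,0,0],[0,0,0],6.0],[[0,0,0],[0,0,0],7.5],[[0,0,0],[0,0,0],8.8],[[0,0,0],[0,0,0],8.8],[[0,0,0],[-2,0,0],8.8],[[0,0,0],[-3.5,0,-1],8.8],[[0,0,0],[-3.5,0,-2],8.8],[[0,0,0],[-1,0,-2],8.8],[[0,0,0],[0,0,0],8.8],[[0,0,0],[0,0,0],8.8]])

```text
clock: 10.68
tool_pos: [0.548, 0.2283, 0.1239]
eef_rot: [0.24, 0.665, -0.241, 0.665]
contact_force: [0.1, -0.9, 0.0]
opening: 0.998
```

Run:
```python
from h import *
goa(.468,-.049,.12,-32,3)
im,k=snap("wrist","w_d2")
p=proj(k,[[.5862,.1965,.0206],[.5862,.1965,.012]]);print(p)
```

```text
cur [0.5484 0.2269 0.1229] yaw 50.2 -> turn [8.218e+01 1.800e-01 7.000e-02] shift cm now-axes [  0.38 -26.34  11.5 ] goal-axes [ 0.29  7.81 27.66] F [-0.3 -0.2  0.2] open mm 88.2 q [-0.12  0.89 -0.63  1.75  0.74  0.76 -0.26] t 10.8
[[259.99253318 254.5164413 ]
 [259.94385319 249.47472946]]
```

View pics/w_d2.png

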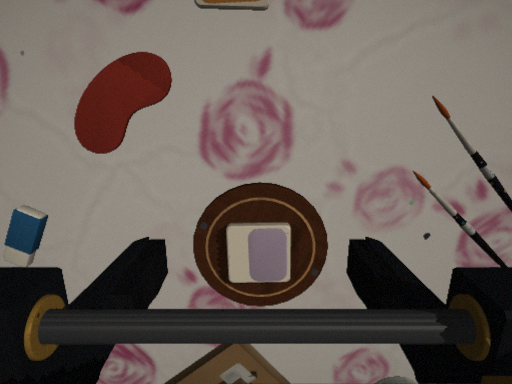

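The lilac tile is at (227–292, 223–283), centred on the bat and its ring to about 1 mm. I'll record its exact pose, then go to the teal tile.

Run:
```python
from h import *
im,k=snap("wrist")
m=np.zeros(im.shape[:2],np.uint8); g=cv2.cvtColor(im,cv2.COLOR_BGR2GRAY)
m[205:297,215:305]=(g>85)[205:297,215:305]
M=cv2.morphologyEx(m,cv2.MORPH_OPEN,np.ones((9,9)))
c=max(cv2.findContours(M,cv2.RETR_EXTERNAL,cv2.CHAIN_APPROX_NONE)[0],key=cv2.contourArea).reshape(-1,2)
print(c.min(0),c.max(0)); w=(ray(k,c,.0206)[:,:2]*1000).astype(np.float32); print(cv2.minAreaRect(w))
```

```text
[227 223] [290 282]
((584.5890502929688, 196.2913818359375), (49.26232147216797, 51.620826721191406), 50.333824157714844)
```

Call:
drive_tool(deltas=[[[0,0,0],[-3,0,0],8.8],[[6.85,0,0],[0,-3.3,1.44],8.8],[[6.85,0,0],[0,0,0],8.8],[[6.85,0,0],[0,0,0],8.8],[[6.85,0,0],[0,0,0],8.8],[[6.85,0,0],[0,0,0],8.8],[[6.85,0,0],[0,0,0],8.8],[[6.85,0,0],[0,0,0],8.8],[[6.85,0,0],[0,0,0],8.8],[[6.85,0,0],[0,0,0],8.8],[[6.85,0,0],[0,0,0],8.8],[[6.85,0,0],[0,0,0],8.8]])

```text
clock: 11.93
tool_pos: [0.5385, 0.1922, 0.1524]
eef_rot: [-0.597, -0.376, 0.599, -0.377]
contact_force: [0.8, 0.4, -0.9]
opening: 0.994
```

Run:
```python
from h import *
goa(.468,-.049,.12,-32,2)
```

```text
cur [0.5385 0.1923 0.1525] yaw -25.7 -> turn [6.26 0.17 0.  ] shift cm now-axes [ 3.32  4.13 24.79] goal-axes [ 3.25  6.81 24.2 ] F [-0.6  0.6 -0.4] open mm 87.7 q [-0.24  0.76 -0.31  1.81  0.37  0.63 -1.22] t 12.0
```

Call:
drive_tool(deltas=[[[6.2,0,0],[0,0,0],8.8],[[0,0,0],[0,0.97,3.46],8.8],[[0,0,0],[0,0.97,3.46],8.8],[[0,0,0],[0,0.97,3.46],8.8],[[0,0,0],[0,0.97,3.46],8.8],[[0,0,0],[0,0.97,3.46],8.8],[[0,0,0],[1.6,0.97,3.46],8.8],[[0,0,0],[1.6,0.97,3.46],8.8],[[0,0,0],[0,0,0],8.8],[[0,0,0],[0,0,0],8.8]])

```text
clock: 12.87
tool_pos: [0.4687, -0.052, 0.1207]
eef_rot: [-0.615, -0.345, 0.619, -0.346]
contact_force: [0.4, 0.2, 0.0]
opening: 0.999
```

Run:
```python
from h import *
im,k=snap("wrist")
x,y,a=tile(im,k,(.468,-.049),show="teal")
goa(x,y,.013,a,4);goa(x,y,.013,a+90,4)
```

```text
tile 0.465 -0.0479 size 48.6 48.2 ang 58.5
cur [ 0.4707 -0.0484  0.1217] yaw -31.3 -> turn [-8.981e+01  5.000e-02  0.000e+00] shift cm now-axes [10.87 -0.52  0.25] goal-axes [10.87 -0.25 -0.51] F [-0.1  0.6 -0.1] open mm 88.3 q [ 0.15  0.73 -0.24  2.12  0.49  0.34 -1.04] t 13.1
cur [ 0.4707 -0.0479  0.122 ] yaw -31.2 -> turn [ 0.2   0.04 -0.06] shift cm now-axes [10.9  -0.5   0.28] goal-axes [10.9  -0.49  0.29] F [ 0.8 -0.3  0.2] open mm 88.0 q [ 0.15  0.73 -0.24  2.12  0.49  0.34 -1.04] t 13.3
```

View pics/teal.png

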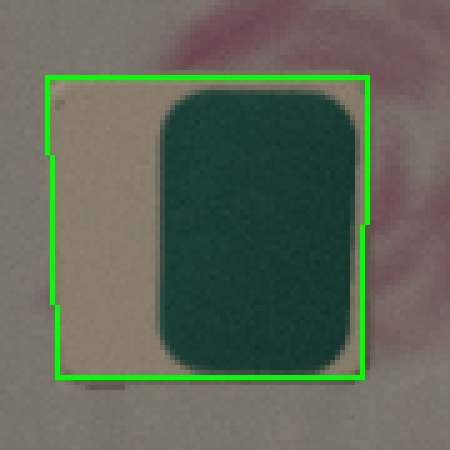

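```bash
cat >> h.py <<'E'
def wsnap(save=None,n=5):
    p,q=avg(n); im,k=snap("wrist",save); d=r.snapshot("wrist")
    T=np.eye(4);T[:3,:3]=q.as_matrix();T[:3,3]=p;k["C"]=T@np.array(d["tool_from_camera"])
    return im,k,p,q
E
python3 - <<'E'
from h import *
im,k,p,q=wsnap()
x,y,a=tile(im,k,(.468,-.049))
print(p, (q.as_matrix().T@(np.array([x,y,.013])-p)*100).round(2), ray(k,[(proj(k,[x,y,.0086])[0])],.0086))
E
```

```text
tile 0.4652 -0.0474 size 48.6 48.0 ang 59.4
[ 0.47021444 -0.04883993  0.12188178] [10.89 -0.51  0.12] [[ 0.46519394 -0.04741101  0.0086    ]]
```

Call:
drive_tool(deltas=[[[0,0,0],[2.7,-0.2,0.05],8.8],[[0,0,0],[2.7,-0.2,0.05],8.8],[[0,0,0],[2.7,-0.1,0.05],8.8],[[0,0,0],[1.9,0,0],8.8],[[0,0,0],[0.9,0,0],8.8],[[0,0,0],[0,0,0],8.8]])

```text
clock: 14.17
tool_pos: [0.465, -0.0482, 0.0131]
eef_rot: [-0.614, -0.347, 0.619, -0.346]
contact_force: [-0.3, 0.5, -0.1]
opening: 1.0
```

Call:
drive_tool(deltas=[[[0,0,0],[0,0,0],8.8],[[0,0,0],[0,0,0],6.0],[[0,0,0],[0,0,0],4.0],[[0,0,0],[0,0,0],4.0],[[0,0,0],[0,0,0],4.0],[[0,0,0],[0,0,0],4.0],[[0,0,0],[0,0,0],4.0],[[0,0,0],[0,0,0],4.0],[[0,0,0],[0,0,0],4.0]])

```text
clock: 14.92
tool_pos: [0.4663, -0.0483, 0.0151]
eef_rot: [-0.616, -0.346, 0.618, -0.346]
contact_force: [-0.0, 0.2, 4.8]
opening: 0.562
```

Run:
```python
from h import *
goa(.4652,-.0474,.013,50.2,5)
```

```text
cur [ 0.4663 -0.0483  0.015 ] yaw -31.4 -> turn [-81.61   0.09   0.17] shift cm now-axes [ 0.2  -0.14 -0.02] goal-axes [ 0.2   0.   -0.14] F [ 0.3 -0.5  4.9] open mm 49.5 q [ 0.03  0.95 -0.04  2.17  0.78  0.04 -1.33] t 15.2
```

Call:
drive_tool(deltas=[[[0,0,0],[-2,0,0],4.0],[[0,0,0],[-3.5,0,0],4.0],[[0,0,0],[-3.5,0,0],4.0],[[-6.8,0,0],[-2,0,0],4.0],[[-6.8,0,0],[0,0,0],4.0],[[-6.8,0,0],[0,0,0],4.0],[[-6.8,0,0],[0,0,0],4.0],[[-6.8,0,0],[0,0,0],4.0],[[-6.8,0,0],[0,0,0],4.0],[[-6.8,0,0],[0,0,0],4.0],[[-6.8,0,0],[0,0,0],4.0],[[-6.8,0,0],[0,0,0],4.0]])

```text
clock: 16.17
tool_pos: [0.466, -0.0484, 0.1245]
eef_rot: [0.352, 0.614, -0.354, 0.612]
contact_force: [0.4, -0.4, 0.0]
opening: 0.558
```

Call:
drive_tool(deltas=[[[-6.8,0,0],[0,0,0],4.0],[[-6.8,0,0],[0,0,0],4.0],[[-6.8,0,0],[0,0,0],4.0],[[0,0,0],[0,3.04,-1.89],4.0],[[0,0,0],[0,3.04,-1.89],4.0],[[0,0,0],[0,3.04,-1.89],4.0],[[0,0,0],[0,3.04,-1.89],4.0],[[0,0,0],[0,3.04,-1.89],4.0],[[0,0,0],[0,3.04,-1.89],4.0],[[0,0,0],[0,3.04,-1.89],4.0],[[0,0,0],[0,0,0],4.0],[[0,0,0],[0,0,0],4.0]])

```text
clock: 17.17
tool_pos: [0.5005, 0.2026, 0.124]
eef_rot: [0.239, 0.666, -0.24, 0.664]
contact_force: [-0.3, -0.8, -0.1]
opening: 0.563
```

Run:
```python
from h import *
im,k,p,q=wsnap("w_hold",3)
goa(.5865,.1955,.06,50.2,3)
```

```text
cur [0.5011 0.1982 0.124 ] yaw 50.1 -> turn [-0.12 -0.03  0.27] shift cm now-axes [6.37 5.31 6.73] goal-axes [6.4  5.26 6.74] F [ 0.1 -0.3 -1. ] open mm 49.2 q [-0.03  0.88 -0.76  1.91  0.9   0.75 -0.45] t 17.6
```

View pics/w_hold.png

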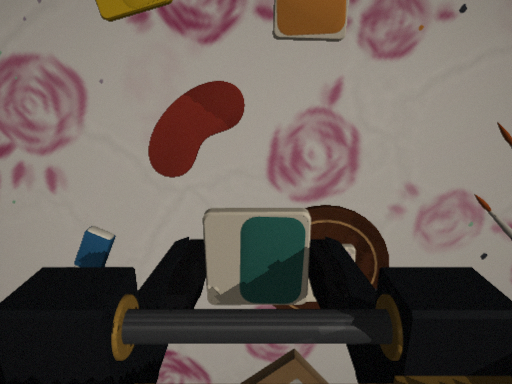

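Call:
drive_tool(deltas=[[[0,0,0],[0,1.75,2.2],4.0],[[0,0,0],[0,1.75,2.2],4.0],[[0,0,0],[1.5,1.75,2.2],4.0],[[0,0,0],[2.5,0,0],4.0],[[0,0,0],[2.4,0,0],4.0],[[0,0,0],[0,0,0],4.0],[[0,0,0],[0,0,0],4.0]])

```text
clock: 18.15
tool_pos: [0.5842, 0.1972, 0.0592]
eef_rot: [0.239, 0.666, -0.242, 0.663]
contact_force: [-0.8, -0.2, 0.6]
opening: 0.56
```

Run:
```python
from h import *
goa(.5856,.1961,.037,50.1,8)
```

```text
cur [0.5854 0.1983 0.0611] yaw 50.2 -> turn [ 0.1  -0.05  0.12] shift cm now-axes [ 2.41 -0.16  0.16] goal-axes [ 2.41 -0.16  0.16] F [ 0.4  0.4 -0.3] open mm 49.6 q [-0.02  1.04 -0.73  1.69  0.93  0.8  -0.32] t 18.6
```

Call:
drive_tool(deltas=[[[0.1,0,0],[1.0,-0.16,0.16],4.0],[[0,0,0],[0.9,0,0],4.0],[[0,0,0],[0,0,0],4.0],[[0,0,0],[0,0,0],4.0]])

```text
clock: 18.88
tool_pos: [0.5846, 0.1952, 0.0398]
eef_rot: [0.24, 0.666, -0.243, 0.663]
contact_force: [0.9, 1.2, -0.5]
opening: 0.559
```

Run:
```python
from h import *
goa(.5856,.1961,.037,50.1,8)
```

```text
cur [0.5852 0.1958 0.0409] yaw 50.1 -> turn [-0.   -0.08  0.2 ] shift cm now-axes [0.39 0.05 0.01] goal-axes [0.39 0.05 0.01] F [0.3 0.1 0.2] open mm 49.4 q [-0.02  1.06 -0.71  1.69  0.96  0.77 -0.34] t 19.3
```

Call:
drive_tool(deltas=[[[0,0,0.2],[0.2,0.05,0],4.0],[[0,0,0],[0.15,0,0],4.0],[[0,0,0],[0,0,0],4.0],[[0,0,0],[0,0,0],4.0]])

```text
clock: 19.62
tool_pos: [0.5855, 0.196, 0.0373]
eef_rot: [0.241, 0.665, -0.241, 0.664]
contact_force: [-0.3, 1.1, 0.1]
opening: 0.56
```

Run:
```python
from h import *
goa(.5856,.1961,.037,50.1,6)
im,k=snap("wrist","w_st")
cv2.imwrite("pics/w_st2.png",cv2.resize(im[190:330,180:340],None,fx=4,fy=4,interpolation=cv2.INTER_CUBIC))
```

```text
cur [0.5856 0.1961 0.0375] yaw 50.1 -> turn [-0.01 -0.07 -0.01] shift cm now-axes [ 0.05 -0.    0.  ] goal-axes [ 0.05 -0.    0.  ] F [ 0.2  0.2 -1.5] open mm 49.2 q [-0.02  1.07 -0.7   1.7   0.96  0.76 -0.34] t 19.9
```

Call:
drive_tool(deltas=[[[0,0,0],[0.1,0,0],4.0],[[0,0,0],[0,0,0],4.0],[[0,0,0],[0,0,0],4.0]])

```text
clock: 20.22
tool_pos: [0.5856, 0.1961, 0.0364]
eef_rot: [0.241, 0.665, -0.241, 0.664]
contact_force: [0.4, -0.5, -0.5]
opening: 0.564
```

Call:
drive_tool(deltas=[[[0,0,0],[0,0,0],5.2],[[0,0,0],[0,0,0],5.8],[[0,0,0],[0,0,0],7.5],[[0,0,0],[0,0,0],8.8],[[0,0,0],[0,0,0],8.8],[[0,0,0],[-2,0,0],8.8],[[0,0,0],[-3.5,0,-1],8.8],[[0,0,0],[-3.5,0,-2],8.8],[[0,0,0],[-1,0,-2],8.8],[[0,0,0],[0,0,0],8.8],[[0,0,0],[0,0,0],8.8]])

```text
clock: 21.13
tool_pos: [0.5471, 0.229, 0.1374]
eef_rot: [0.241, 0.665, -0.24, 0.665]
contact_force: [0.8, -0.5, -0.3]
opening: 0.999
```

Run:
```python
from h import *
im,k,p,q=wsnap("w_d3",5)
m=np.zeros(im.shape[:2],np.uint8); g=cv2.cvtColor(im,cv2.COLOR_BGR2GRAY)
u,v=proj(k,[.5856,.1961,.03])[0].astype(int); print(u,v)
cv2.imwrite("pics/w_d3c.png",cv2.resize(im[v-60:v+60,u-80:u+80],(800,600),interpolation=cv2.INTER_CUBIC))
goa(.436,-.303,.16,None,2)
```

```text
258 253
cur [0.5474 0.2274 0.1357] yaw 50.0 -> turn [-0.   -0.09  0.06] shift cm now-axes [ -2.42 -47.81  25.52] goal-axes [ -2.43 -47.81  25.53] F [-0.3 -0.   0. ] open mm 88.0 q [-0.04  0.91 -0.79  1.74  0.84  0.86 -0.35] t 21.6
```

View pics/w_d3c.png

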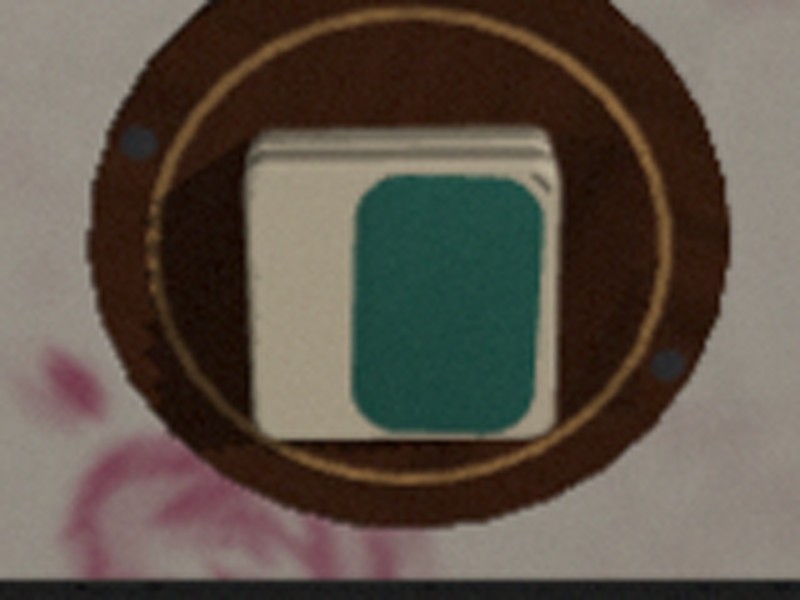

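Teal lies squarely on lilac: the left and right edges coincide at x≈248–256 and 555, with both back faces showing as parallel bands. Going to the pot.

Call:
drive_tool(deltas=[[[0,0,0],[-1,-3.41,1.82],8.8],[[0,0,0],[-1,-3.41,1.82],8.8],[[0,0,0],[-1,-3.41,1.82],8.8],[[0,0,0],[-1,-3.41,1.82],8.8],[[0,0,0],[-1,-3.41,1.82],8.8],[[0,0,0],[-1,-3.41,1.82],8.8],[[0,0,0],[-0.4,-3.41,1.82],8.8]])

```text
clock: 22.17
tool_pos: [0.4919, -0.0384, 0.2014]
eef_rot: [0.242, 0.664, -0.241, 0.665]
contact_force: [0.6, -0.4, 0.0]
opening: 1.001
```

Call:
drive_tool(deltas=[[[0,0,0],[0,-3.41,1.82],8.8],[[0,0,0],[0,-3.41,1.82],8.8],[[0,0,0],[0,-3.41,1.82],8.8],[[0,0,0],[0,-3.41,1.82],8.8],[[0,0,0],[0,-3.41,1.82],8.8],[[0,0,0],[0,-3.41,1.82],8.8],[[0,0,0],[0,-3.41,1.82],8.8],[[0,0,0],[0,0,0],8.8],[[0,0,0],[0,0,0],8.8]])

```text
clock: 22.92
tool_pos: [0.4354, -0.3042, 0.1995]
eef_rot: [0.243, 0.664, -0.243, 0.663]
contact_force: [0.1, 1.5, 0.6]
opening: 0.998
```

Run:
```python
from h import *
im,k,p,q=wsnap("w_pot",5)
hsv=cv2.cvtColor(im,cv2.COLOR_BGR2HSV)
m=(((hsv[...,0]<8)|(hsv[...,0]>172))&(hsv[...,1]>150)&(hsv[...,2]>60)).astype(np.uint8)
c=max(cv2.findContours(m,cv2.RETR_EXTERNAL,cv2.CHAIN_APPROX_NONE)[0],key=cv2.contourArea).reshape(-1,2)
print(c.min(0),c.max(0)); x,fit=circ(ray(k,c,.064),.031);print(x,fit)
goa(*x,.048,None,2)
```

```text
[214 149] [284 219]
[ 0.43265234 -0.30673928] 0.0007224930943105813
cur [ 0.4371 -0.3005  0.2004] yaw 50.2 -> turn [ 0.   -0.06 -0.02] shift cm now-axes [15.24 -0.77  0.08] goal-axes [15.24 -0.77  0.06] F [ 0.6  0.3 -0.5] open mm 88.3 q [ 1.05  0.79 -0.93  1.88  0.81  0.9   0.59] t 23.4
```

View pics/w_pot.png

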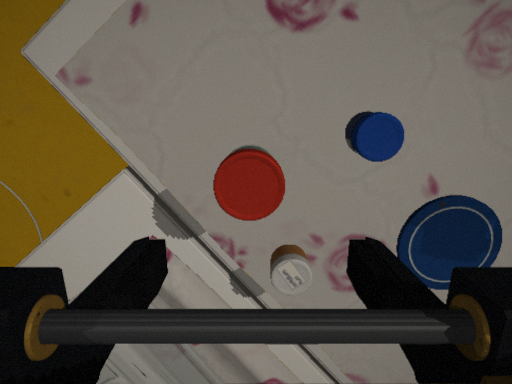

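Pot lid at (249,184), r 35 px; white-lidded amber jar at (291,273); blue jar (378,136). The jaws (left-right) have clear room round the pot.

Call:
drive_tool(deltas=[[[0,0,0],[2.0,-0.2,0.03],8.8],[[0,0,0],[3.0,-0.2,0.03],8.8],[[0,0,0],[3.0,-0.2,0.02],8.8],[[0,0,0],[3.0,-0.17,0],8.8],[[0,0,0],[2.5,0,0],8.8],[[0,0,0],[1.6,0,0],8.8],[[0,0,0],[0,0,0],8.8],[[0,0,0],[0,0,0],8.8]])

```text
clock: 24.03
tool_pos: [0.4322, -0.3074, 0.0489]
eef_rot: [0.241, 0.665, -0.241, 0.664]
contact_force: [-0.3, 0.4, 0.6]
opening: 0.998
```

Run:
```python
from h import *
goa(.4327,-.3067,.048,None,4)
```

```text
cur [ 0.4328 -0.3077  0.0499] yaw 50.1 -> turn [ 0.   -0.01 -0.04] shift cm now-axes [ 0.19  0.07 -0.07] goal-axes [ 0.19  0.07 -0.07] F [ 0.   0.6 -0.8] open mm 88.1 q [ 0.95  1.   -0.72  1.96  1.13  0.66  0.34] t 24.2
```

Call:
drive_tool(deltas=[[[0,0,0],[0.15,0.05,-0.05],8.8],[[0,0,0],[0,0,0],7.5],[[0,0,0],[0,0,0],6.6],[[0,0,0],[0,0,0],6.2],[[0,0,0],[0,0,0],5.5],[[0,0,0],[0,0,0],5.5],[[0,0,0],[0,0,0],5.5],[[0,0,0],[0,0,0],5.5],[[0,0,0],[0,0,0],5.5]], force=25)

```text
clock: 24.98
tool_pos: [0.4329, -0.3067, 0.048]
eef_rot: [0.242, 0.665, -0.24, 0.665]
contact_force: [1.5, 1.5, 2.9]
opening: 0.69
```

Run:
```python
from h import *
goa(.4327,-.3067,.048,None,4)
```

```text
cur [ 0.4328 -0.3067  0.048 ] yaw 50.1 -> turn [ 0.   -0.02 -0.1 ] shift cm now-axes [-0.   -0.01 -0.01] goal-axes [-0.   -0.01 -0.01] F [2.  3.3 3. ] open mm 60.7 q [ 0.94  1.   -0.71  1.96  1.13  0.65  0.34] t 25.2
```

Call:
drive_tool(deltas=[[[0,0,0],[-1,0,0],5.5],[[0,0,0],[-2,0,0],5.5],[[0,0,0],[-3,0,0],5.5],[[0,0,0],[-3,0,0],5.5],[[0,0,0],[-3,0,0],5.5],[[0,0,0],[-2,1,-0.64],5.5],[[0,0,0],[-1,2.2,-1.4],5.5],[[0,0,0],[0,3.2,-2.03],5.5],[[0,0,0],[0,3.2,-2.03],5.5],[[0,0,0],[0,3.2,-2.03],5.5],[[0,0,0],[0,3.2,-2.03],5.5],[[0,0,0],[0,3.2,-2.03],5.5]])

```text
clock: 26.18
tool_pos: [0.4604, -0.0819, 0.1977]
eef_rot: [0.241, 0.665, -0.243, 0.663]
contact_force: [0.6, 0.2, -1.6]
opening: 0.687
```

Call:
drive_tool(deltas=[[[0,0,0],[0,3.2,-2.03],5.5],[[0,0,0],[0,3.2,-2.03],5.5],[[0,0,0],[0,3.2,-2.03],5.5],[[0,0,0],[0,3.2,-2.03],5.5],[[0,0,0],[0,3.2,-2.03],5.5],[[0,0,0],[0,3.2,-2.03],5.5],[[0,0,0],[0,2.3,-1.46],5.5],[[0,0,0],[0,1.9,-1.2],5.5],[[0,0,0],[0,0.6,-0.4],5.5],[[0,0,0],[0,0,0],5.5],[[0,0,0],[0,0,0],5.5]])

```text
clock: 27.1
tool_pos: [0.4985, 0.1976, 0.1976]
eef_rot: [0.24, 0.665, -0.243, 0.664]
contact_force: [0.1, -0.1, -1.8]
opening: 0.69
```

Run:
```python
from h import *
goa(.5856,.1961,.11,None,4)
snap("wrist","w_pot2")
```

```text
cur [0.4987 0.1972 0.1976] yaw 50.0 -> turn [0.   0.01 0.19] shift cm now-axes [8.74 5.54 6.72] goal-axes [8.76 5.51 6.72] F [ 0.  -0.8 -3. ] open mm 60.9 q [ 0.03  0.77 -0.85  1.87  0.76  0.87 -0.34] t 27.3
```

View pics/w_pot2.png

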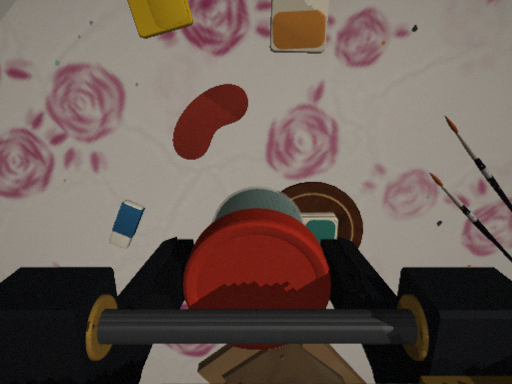

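Call:
drive_tool(deltas=[[[0,0,0.1],[0,1.38,1.68],5.5],[[0,0,0.1],[0,1.38,1.68],5.5],[[0,0,0],[0,1.38,1.68],5.5],[[0,0,0],[1,1.38,1.68],5.5],[[0,0,0],[2,0,0],5.5],[[0,0,0],[3,0,0],5.5],[[0,0,0],[2,0,0],5.5],[[0,0,0],[1.2,0,0],5.5],[[0,0,0],[0,0,0],5.5],[[0,0,0],[0,0,0],5.5],[[0,0,0],[0,0,0],5.5]])

```text
clock: 28.27
tool_pos: [0.5867, 0.2001, 0.1076]
eef_rot: [0.243, 0.664, -0.239, 0.665]
contact_force: [0.3, 0.6, -1.1]
opening: 0.686
```

Run:
```python
from h import *
goa(.5856,.1961,.079,None,8)
```

```text
cur [0.5866 0.1999 0.1073] yaw 50.1 -> turn [ 0.   -0.02 -0.32] shift cm now-axes [ 2.83 -0.38  0.17] goal-axes [ 2.83 -0.36  0.17] F [-0.   0.1 -1.1] open mm 60.9 q [ 0.    0.98 -0.77  1.68  0.86  0.85 -0.27] t 28.7
```

Call:
drive_tool(deltas=[[[0,0,-0.2],[0.8,-0.18,0.1],5.5],[[0,0,0],[0.9,-0.18,0.07],5.5],[[0,0,0],[0.6,0,0],5.5],[[0,0,0],[0,0,0],5.5],[[0,0,0],[0,0,0],5.5]])

```text
clock: 29.08
tool_pos: [0.5845, 0.1955, 0.0822]
eef_rot: [0.241, 0.665, -0.241, 0.664]
contact_force: [0.4, 0.5, -0.7]
opening: 0.689
```

Run:
```python
from h import *
goa(.5856,.1961,.079,None,8)
```

```text
cur [0.585  0.1959 0.0831] yaw 50.1 -> turn [ 0.   -0.07 -0.02] shift cm now-axes [0.41 0.05 0.03] goal-axes [0.41 0.05 0.03] F [ 0.7  0.1 -1.4] open mm 60.6 q [-0.    1.01 -0.74  1.69  0.9   0.82 -0.29] t 29.5
```

Call:
drive_tool(deltas=[[[0,0,0],[0.2,0.04,0.02],5.5],[[0,0,0],[0.15,0,0],5.5],[[0,0,0],[0,0,0],5.5],[[0,0,0],[0,0,0],5.5]])

```text
clock: 29.82
tool_pos: [0.5853, 0.1959, 0.0794]
eef_rot: [0.241, 0.665, -0.241, 0.664]
contact_force: [0.2, -0.2, -2.4]
opening: 0.691
```

Call:
drive_tool(deltas=[[[0,0,0],[0.08,0,0],5.5],[[0,0,0],[0,0,0],5.5],[[0,0,0],[0,0,0],5.5],[[0,0,0],[0,0,0],5.5]])

```text
clock: 30.15
tool_pos: [0.5854, 0.196, 0.0788]
eef_rot: [0.242, 0.665, -0.241, 0.664]
contact_force: [0.3, 0.4, -1.6]
opening: 0.692
```

Run:
```python
from h import *
goa(.5856,.1961,.078,None,6)
```

```text
cur [0.5854 0.196  0.0789] yaw 50.1 -> turn [ 0.   -0.06 -0.01] shift cm now-axes [0.09 0.02 0.01] goal-axes [0.09 0.02 0.01] F [-0.1  0.5 -2.8] open mm 60.7 q [-0.01  1.01 -0.74  1.69  0.9   0.82 -0.3 ] t 30.4
```

Call:
drive_tool(deltas=[[[0,0,0],[0.07,0,0],5.5],[[0,0,0],[0,0,0],5.5],[[0,0,0],[0,0,0],5.5]])

```text
clock: 30.7
tool_pos: [0.5854, 0.1959, 0.0781]
eef_rot: [0.241, 0.665, -0.241, 0.664]
contact_force: [0.3, -0.6, -2.6]
opening: 0.692
```

Call:
drive_tool(deltas=[[[0,0,0],[0.05,0,0],5.5],[[0,0,0],[0,0,0],5.5],[[0,0,0],[0,0,0],5.5]])

```text
clock: 30.95
tool_pos: [0.5854, 0.1959, 0.0776]
eef_rot: [0.241, 0.665, -0.241, 0.664]
contact_force: [-0.9, -0.6, -1.9]
opening: 0.689
```

Run:
```python
from h import *
F=[]
for i in range(6): F.append(r.get_state()["contact_force"][2]);r.snapshot("wrist")
print(np.round(F,1)); go(.5856,.1961,.078)
```

```text
[-1.9 -1.8 -2.5 -1.2 -2.3 -2.1]
cur [0.5854 0.1959 0.0777] yaw 50.1 -> turn [ 0.   -0.06 -0.02] shift cm now-axes [-0.03  0.02  0.  ] goal-axes [-0.03  0.02  0.  ] F [ 0.  -0.5 -2.4] open mm 60.7 q [-0.01  1.01 -0.74  1.69  0.9   0.81 -0.3 ] t 31.2
```

Call:
drive_tool(deltas=[[[0,0,0],[0.05,0,0],5.5],[[0,0,0],[0,0,0],5.5],[[0,0,0],[0,0,0],5.5]])

```text
clock: 31.5
tool_pos: [0.5854, 0.1959, 0.0771]
eef_rot: [0.241, 0.665, -0.241, 0.664]
contact_force: [-0.3, 0.6, -1.8]
opening: 0.693
```

Call:
drive_tool(deltas=[[[0,0,0],[0.05,0,0],5.5],[[0,0,0],[0,0,0],5.5],[[0,0,0],[0,0,0],5.5]])

```text
clock: 31.75
tool_pos: [0.5854, 0.1959, 0.0766]
eef_rot: [0.241, 0.665, -0.241, 0.664]
contact_force: [0.3, 0.1, -1.6]
opening: 0.691
```

Run:
```python
from h import *
F=[]
for i in range(5): F.append(r.get_state()["contact_force"][2]);r.snapshot("wrist")
print(np.round(F,1)); go(.5856,.1961,.078)
```

```text
[-1.6 -2.5 -2.3 -1.3 -2.6]
cur [0.5854 0.1959 0.0766] yaw 50.1 -> turn [ 0.   -0.06 -0.02] shift cm now-axes [-0.14  0.02  0.  ] goal-axes [-0.14  0.02  0.  ] F [ 0.  -0.2 -2.1] open mm 61.0 q [-0.01  1.02 -0.74  1.69  0.9   0.81 -0.3 ] t 32.0
```

Call:
drive_tool(deltas=[[[0,0,0],[0.05,0,0],5.5],[[0,0,0],[0,0,0],5.5],[[0,0,0],[0,0,0],5.5]])

```text
clock: 32.25
tool_pos: [0.5854, 0.196, 0.0761]
eef_rot: [0.241, 0.665, -0.241, 0.664]
contact_force: [-0.4, -0.2, -2.3]
opening: 0.689
```

Call:
drive_tool(deltas=[[[0,0,0],[0.05,0,0],5.5],[[0,0,0],[0,0,0],5.5],[[0,0,0],[0,0,0],5.5]])

```text
clock: 32.5
tool_pos: [0.5854, 0.196, 0.076]
eef_rot: [0.241, 0.665, -0.241, 0.664]
contact_force: [-1.9, 0.1, 3.5]
opening: 0.69
```

Run:
```python
from h import *
F=[]
for i in range(5): F.append(r.get_state()["contact_force"][2]);r.snapshot("wrist")
print(np.round(F,1)); go(.5856,.1961,.078)
im,k=snap("scene")
u,v=proj(k,[.5856,.1961,.05])[0].astype(int)
cv2.imwrite("pics/sc1.png",cv2.resize(im[v-50:v+40,u-60:u+60],(800,600),interpolation=cv2.INTER_CUBIC))
```

```text
[3.5 2.3 2.9 2.9 4.6]
cur [0.5854 0.196  0.0759] yaw 50.1 -> turn [ 0.   -0.05 -0.02] shift cm now-axes [-0.21  0.02  0.  ] goal-axes [-0.21  0.02  0.  ] F [-0.3 -0.6  4.2] open mm 60.8 q [-0.01  1.02 -0.74  1.69  0.9   0.81 -0.3 ] t 32.8
```

View pics/sc1.png

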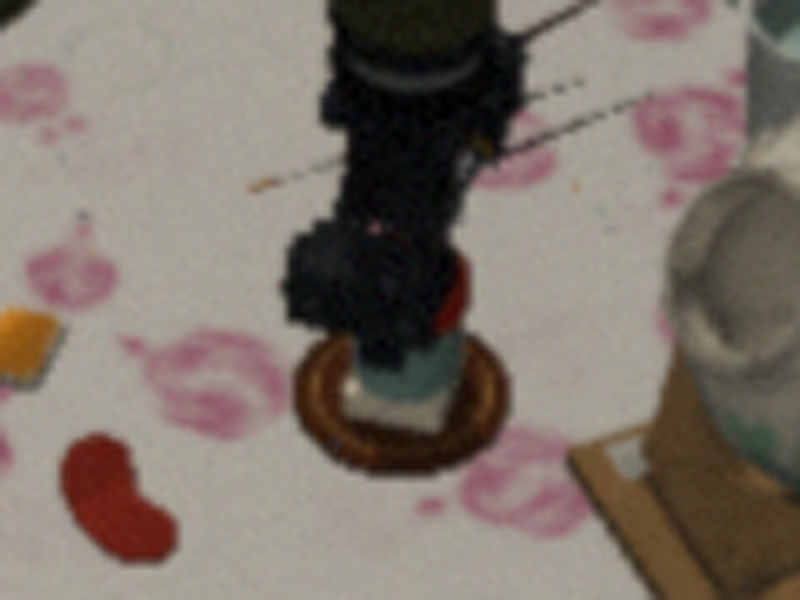

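Contact (+3.5 N) with the pot seated on the tile in the scene view. Releasing, then lifting and on to the orange tile.

Call:
drive_tool(deltas=[[[0,0,0],[0,0,0],6.1],[[0,0,0],[0,0,0],6.3],[[0,0,0],[0,0,0],6.6],[[0,0,0],[0,0,0],7.2],[[0,0,0],[0,0,0],8.0],[[0,0,0],[0,0,0],8.8],[[0,0,0],[0,0,0],8.8],[[0,0,0],[-1,0,0],8.8],[[0,0,0],[-3,0,0],8.8],[[0,0,0],[-4,0,0],8.8],[[0,0,0],[-4,0,0],8.8],[[0,0,0],[0,0,0],8.8]])

```text
clock: 33.8
tool_pos: [0.5886, 0.1995, 0.2042]
eef_rot: [0.245, 0.662, -0.237, 0.667]
contact_force: [0.3, 0.8, 0.5]
opening: 1.0
```

Call:
drive_tool(deltas=[[[0,0,0],[0,-0.35,-3.26],8.8],[[0,0,0],[0,-0.35,-3.26],8.8],[[0,0,0],[0,-0.35,-3.26],8.8],[[0,0,0],[0,-0.35,-3.26],8.8],[[0,0,0],[2.5,-0.35,-3.26],8.8],[[0,0,0],[2.5,-0.35,-3.26],8.8],[[0,0,0],[2.5,0,0],8.8],[[0,0,0],[0,0,0],8.8],[[0,0,0],[0,0,0],8.8]])

```text
clock: 34.55
tool_pos: [0.4219, 0.3048, 0.1207]
eef_rot: [0.241, 0.665, -0.242, 0.664]
contact_force: [0.4, 0.5, -0.0]
opening: 1.001
```

Run:
```python
from h import *
im,k,p,q=wsnap(None,6)
x,y,a=tile(im,k,(.421,.306),show="or")
a=(a+90)%180-90 if abs((a+90)%180-90-50)<45 else a-90
print(p.round(4),(q.as_matrix().T@(np.array([x,y,.013])-p)*100).round(2)); go(x,y,.013,a if a>0 else a+90)
```

```text
tile 0.4195 0.3121 size 48.6 48.2 ang 50.0
[0.4231 0.3051 0.1218] [10.88  0.29 -0.72]
cur [0.4226 0.3051 0.1215] yaw 50.0 -> turn [ 0.03 -0.04 -0.08] shift cm now-axes [10.85  0.32 -0.68] goal-axes [10.85  0.33 -0.69] F [ 0.1 -0.5 -0.1] open mm 88.1 q [-0.29  0.85 -0.72  1.97  0.91  0.68 -0.73] t 35.0
```

View pics/or.png

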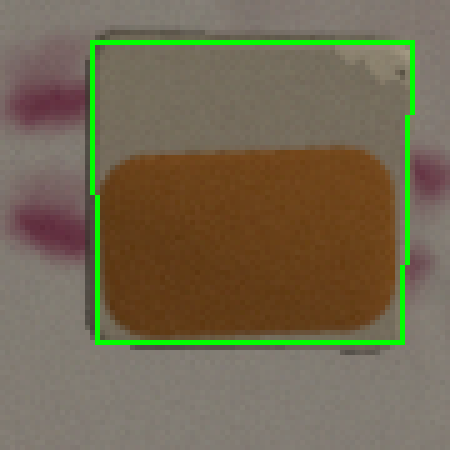

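Call:
drive_tool(deltas=[[[0,0,0],[2.7,0.1,-0.24],8.8],[[0,0,0],[2.7,0.1,-0.24],8.8],[[0,0,0],[2.7,0.1,-0.22],8.8],[[0,0,0],[1.9,0,0],8.8],[[0,0,0],[0.9,0,0],8.8],[[0,0,0],[0,0,0],8.8],[[0,0,0],[0,0,0],8.8]])

```text
clock: 35.53
tool_pos: [0.4186, 0.3124, 0.0125]
eef_rot: [0.242, 0.665, -0.241, 0.665]
contact_force: [-0.5, 0.3, 0.3]
opening: 1.001
```

Run:
```python
from h import *
goa(.4195,.3121,.013,50,4)
```

```text
cur [0.4188 0.3124 0.0124] yaw 50.1 -> turn [ 0.08 -0.05 -0.07] shift cm now-axes [-0.06  0.02  0.07] goal-axes [-0.06  0.02  0.07] F [0.5 0.1 0. ] open mm 88.1 q [-0.41  1.02 -0.53  1.99  1.18  0.48 -0.97] t 35.7
```

Call:
drive_tool(deltas=[[[0,0,0],[0,0,0.07],8.8],[[0,0,0],[0,0,0],6.0],[[0,0,0],[0,0,0],4.0],[[0,0,0],[0,0,0],4.0],[[0,0,0],[0,0,0],4.0],[[0,0,0],[0,0,0],4.0],[[0,0,0],[0,0,0],4.0],[[0,0,0],[0,0,0],4.0],[[0,0,0],[0,0,0],4.0]], force=20)

```text
clock: 36.48
tool_pos: [0.4189, 0.3117, 0.0118]
eef_rot: [0.241, 0.665, -0.241, 0.664]
contact_force: [-0.4, 0.1, -0.5]
opening: 0.563
```

Run:
```python
from h import *
goa(.4195,.3121,.013,50,4)
```

```text
cur [0.4189 0.3117 0.0118] yaw 50.1 -> turn [ 0.1  -0.07 -0.01] shift cm now-axes [-0.12  0.07  0.02] goal-axes [-0.12  0.07  0.02] F [ 0.3  0.1 -0.1] open mm 50.0 q [-0.41  1.02 -0.53  1.99  1.18  0.48 -0.97] t 36.7
```

Call:
drive_tool(deltas=[[[0,0,0],[-2,0,0],4.0],[[0,0,0],[-4,0,0],4.0],[[0,0,0],[-4,0,0],4.0],[[-6.67,0,0],[-2,0,0],4.0],[[-6.67,0,0],[0,0,0],4.0],[[-6.67,0,0],[0,0,0],4.0],[[-6.67,0,0],[0,0,0],4.0],[[-6.67,0,0],[0,0,0],4.0],[[-6.67,0,0],[0,0,0],4.0],[[-6.67,0,0],[0,0,0],4.0],[[-6.67,0,0],[0,0,0],4.0],[[-6.67,0,0],[0,0,0],4.0]])

```text
clock: 37.68
tool_pos: [0.419, 0.3113, 0.1317]
eef_rot: [-0.125, 0.696, 0.126, 0.696]
contact_force: [-0.1, 0.7, -0.7]
opening: 0.564
```

Run:
```python
from h import *
goa(.50,-.21,.13,110,3)
```

```text
cur [0.4189 0.3112 0.1316] yaw 110.4 -> turn [ 0.43 -0.06 -0.04] shift cm now-axes [  0.13 -51.67 -10.6 ] goal-axes [  0.16 -51.75 -10.21] F [ 0.4 -0.1 -1. ] open mm 49.3 q [-0.18  0.92 -0.97  1.96  1.03  0.87  0.19] t 37.8
```

Call:
drive_tool(deltas=[[[0.4,0,0],[0,-3.69,-0.74],4.0],[[0,0,0],[0,-3.69,-0.74],4.0],[[0,0,0],[0,-3.69,-0.74],4.0],[[0,0,0],[0,-3.69,-0.74],4.0],[[0,0,0],[0,-3.69,-0.74],4.0],[[0,0,0],[0,-3.69,-0.74],4.0],[[0,0,0],[0,-3.69,-0.74],4.0],[[0,0,0],[0,-3.69,-0.74],4.0],[[0,0,0],[0,-3.69,-0.74],4.0],[[0,0,0],[0,-3.69,-0.74],4.0],[[0,0,0],[0,-3.69,-0.74],4.0],[[0,0,0],[0,-3.69,-0.74],4.0]])

```text
clock: 38.83
tool_pos: [0.485, -0.1372, 0.1315]
eef_rot: [-0.12, 0.697, 0.12, 0.697]
contact_force: [0.4, 0.4, 0.5]
opening: 0.56
```

Call:
drive_tool(deltas=[[[0,0,0],[0,-3.69,-0.74],4.0],[[0,0,0],[0,-3.69,-0.74],4.0],[[0,0,0],[0,-0.6,2.55],4.0],[[0,0,0],[0,-0.6,2.55],4.0],[[0,0,0],[0,-0.6,2.55],4.0],[[0,0,0],[0,-0.6,2.55],4.0],[[0,0,0],[0,-0.5,2.55],4.0],[[0,0,0],[0,0,0],4.0],[[0,0,0],[0,0,0],4.0]])

```text
clock: 39.58
tool_pos: [0.6267, -0.1928, 0.131]
eef_rot: [-0.12, 0.697, 0.121, 0.697]
contact_force: [-0.9, 0.8, -0.8]
opening: 0.562
```

Run:
```python
from h import *
im,k,p,q=wsnap("w_blue",6)
hsv=cv2.cvtColor(cv2.GaussianBlur(im,(3,3),0),cv2.COLOR_BGR2HSV)
m=((hsv[...,0]>95)&(hsv[...,0]<125)&(hsv[...,1]>90)).astype(np.uint8)
m=cv2.morphologyEx(m,cv2.MORPH_CLOSE,np.ones((7,7)))
c=max(cv2.findContours(m,cv2.RETR_EXTERNAL,cv2.CHAIN_APPROX_NONE)[0],key=cv2.contourArea).reshape(-1,2)
print(p.round(4),c.min(0),c.max(0)); top=c[:,1].min()
c=c[c[:,1]<top+70]; x,f=circ(ray(k,c,.012),.055);print("blue",x,f)
goa(*x,.0242,110,2)
```

```text
[ 0.6252 -0.194   0.131 ] [188 130] [322 233]
blue [ 0.63269414 -0.19276723] 0.0005562272343529533
cur [ 0.6254 -0.1943  0.1313] yaw 109.7 -> turn [-0.31 -0.04 -0.05] shift cm now-axes [10.71 -0.11  0.74] goal-axes [10.71 -0.1   0.73] F [ 0.1 -0.1 -0.8] open mm 49.7 q [ 0.69  1.05 -0.98  1.54  0.95  1.08  1.39] t 40.1
```

Call:
drive_tool(deltas=[[[-0.3,0,0],[2,-0.05,0.25],4.0],[[0,0,0],[3,-0.05,0.25],4.0],[[0,0,0],[3,0,0.24],4.0],[[0,0,0],[1.9,0,0],4.0],[[0,0,0],[0,0,0],4.0],[[0,0,0],[0,0,0],4.0],[[0,0,0],[0,0,0],4.0]])

```text
clock: 40.67
tool_pos: [0.6341, -0.1919, 0.0338]
eef_rot: [-0.122, 0.696, 0.123, 0.697]
contact_force: [-0.3, -0.2, 0.0]
opening: 0.562
```

Run:
```python
from h import *
goa(.6327,-.1928,.0240,110,6)
```

```text
Traceback (most recent call last):
  File "h.py", line 56, in goa
    p,q=avg(n);s=dict(_gs());s["tool_pos"]=p;s["eef_rot"]=q.as_quat()
        ~~~^^^
  File "h.py", line 52, in avg
    s=r.get_state();P.append(s["tool_pos"]);Q.append(s["eef_rot"]);r.snapshot("wrist")
                                                                   ~~~~~~~~~~^^^^^^^^^
ValueError: 200 camera calls are used up
```

Camera budget is spent: my pose averaging used a picture per reading, which I should have counted. The rest goes on saved pictures and pose readings.

Call:
drive_tool(deltas=[[[0,0,0],[0,0,0],4.0],[[0,0,0],[0,0,0],4.0]])

```text
clock: 41.08
tool_pos: [0.6333, -0.1923, 0.0327]
eef_rot: [-0.123, 0.696, 0.123, 0.696]
contact_force: [-0.5, -0.2, -0.2]
opening: 0.566
```

Call:
drive_tool(deltas=[[[0,0,0],[0,0,0],4.0],[[0,0,0],[0,0,0],4.0]])

```text
clock: 41.25
tool_pos: [0.6331, -0.1922, 0.0323]
eef_rot: [-0.123, 0.697, 0.123, 0.696]
contact_force: [-0.5, 0.1, 0.7]
opening: 0.566
```

```bash
sed -i 's/p,q=avg(n);s=dict/n=1;s0=_gs();p,q=s0["tool_pos"],R.from_quat(s0["eef_rot"]);s=dict/' h.py
python3 - <<'E'
from h import *
goa(.6327,-.1928,.0240,110)
# amber jar from the saved pot picture, pose tied to the pot's measured place
im=cv2.imread("pics/w_pot.png")
Tc=np.array([[-2.065854294041272e-05,0.30112996795200236,-0.9535831070097922,-0.13592068823907838],[0.999999859342182,-0.000499168100213926,-0.00017929534698951467,7.783834488217511e-05],[-0.0005299894700148793,-0.9535829765848547,-0.3011299152836328,-0.07763301552995884],[0,0,0,1]])
a=np.radians(50.1);Y=np.array([np.cos(a),np.sin(a),0]);X=np.array([0,0,-1.]);T=np.eye(4);T[:3,:3]=np.c_[X,Y,np.cross(X,Y)];T[:3,3]=[.437,-.3005,.2004]
k=dict(C=T@Tc,f=192/np.tan(np.radians(59.673499/2)),cx=256.753,cy=193.226)
hsv=cv2.cvtColor(im,cv2.COLOR_BGR2HSV)
m=(((hsv[...,0]<8)|(hsv[...,0]>172))&(hsv[...,1]>150)&(hsv[...,2]>60)).astype(np.uint8)
big=lambda m:max(cv2.findContours(m,cv2.RETR_EXTERNAL,cv2.CHAIN_APPROX_NONE)[0],key=cv2.contourArea).reshape(-1,2)
x,_=circ(ray(k,big(m),.064),.031);d=np.array([.43265,-.30674])-x;k["C"][:2,3]+=d;print("pose shift",d)
g=cv2.cvtColor(im,cv2.COLOR_BGR2GRAY);cv2.imwrite("pics/jar.png",cv2.resize(im[225:310,230:350],(800,567),interpolation=cv2.INTER_CUBIC))
s=cv2.HoughCircles(cv2.GaussianBlur(g[225:310,240:345],(3,3),0),cv2.HOUGH_GRADIENT,1,50,param1=80,param2=12,minRadius=18,maxRadius=26)
print(s[0]+[240,225,0]); print([ray(k,c[:2],.039)[0].round(4) for c in s[0]+[240,225,0]], "expected r px",.0215*k["f"]/(.3364-.039)*.97)
t=cv2.imread("pics/top0.png")
E
```

```text
cur [ 0.6331 -0.1922  0.0323] yaw 110.0 -> turn [ 0.02 -0.02 -0.06] shift cm now-axes [ 0.83 -0.04 -0.06] goal-axes [ 0.83 -0.04 -0.06] F [-0.5  0.1  0.7] open mm 49.8 q [ 0.66  1.18 -0.9   1.55  1.07  0.97  1.33] t 41.2
pose shift [-0.00132699 -0.00043026]
[[290.5        274.5         21.39999962]]
[array([ 0.536 , -0.3402,  0.039 ])] expected r px 23.474346230308367
```

View pics/jar.png

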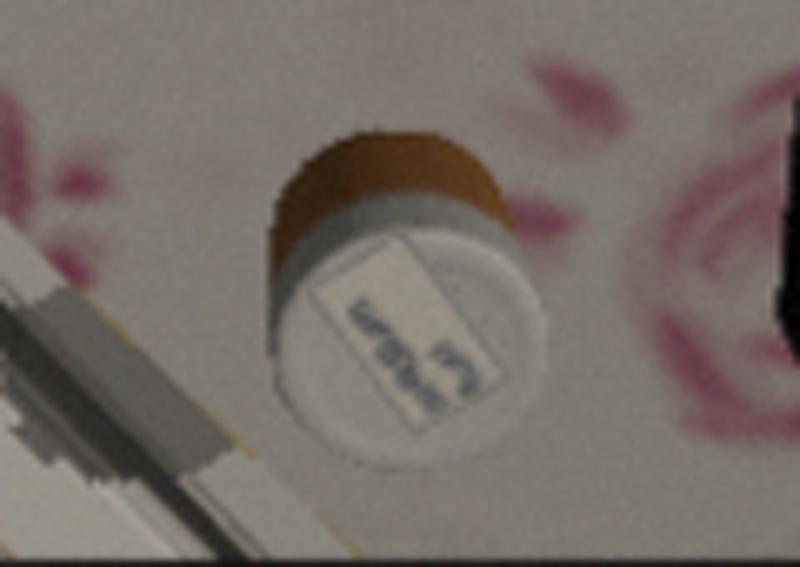

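Amber jar lid in the saved picture: crop centre (412,346), so pixel (292,277), agreeing with the top view to about 3 mm, jar near (0.537, -0.341). Its nearest neighbour is the table-end trim, so I'll grip with the jaws along world x. First, set the orange tile down.

Call:
drive_tool(deltas=[[[0,0,0],[0.4,-0.04,-0.06],4.0],[[0,0,0],[0.35,0,0],4.0],[[0,0,0],[0,0,0],4.0],[[0,0,0],[0,0,0],4.0],[[0,0,0],[0,0,0],4.0]])

```text
clock: 41.67
tool_pos: [0.6325, -0.1927, 0.0245]
eef_rot: [-0.123, 0.697, 0.123, 0.696]
contact_force: [-0.7, -0.1, -1.2]
opening: 0.565
```

Call:
drive_tool(deltas=[[[0,0,0],[0,0,0],4.0],[[0,0,0],[0,0,0],4.0]])

```text
clock: 41.83
tool_pos: [0.6327, -0.1928, 0.0247]
eef_rot: [-0.123, 0.697, 0.123, 0.696]
contact_force: [-0.2, -0.6, -0.6]
opening: 0.56
```

Call:
drive_tool(deltas=[[[0,0,0],[0.08,0,0],4.0],[[0,0,0],[0,0,0],4.0],[[0,0,0],[0,0,0],4.0],[[0,0,0],[0,0,0],4.0]])

```text
clock: 42.17
tool_pos: [0.6327, -0.1928, 0.0239]
eef_rot: [-0.123, 0.697, 0.123, 0.696]
contact_force: [0.9, -1.0, -0.5]
opening: 0.561
```

Call:
drive_tool(deltas=[[[0,0,0],[0,0,0],5.2],[[0,0,0],[0,0,0],5.8],[[0,0,0],[0,0,0],7.5],[[0,0,0],[0,0,0],8.8],[[0,0,0],[0,0,0],8.8],[[0,0,0],[-2,0,0],8.8],[[0,0,0],[-3.5,0,0],8.8],[[0,0,0],[-4,0,-1],8.8],[[0,0,0],[-4,0,-2.5],8.8],[[0,0,0],[0,0,-2.5],8.8],[[0,0,0],[0,0,0],8.8]])

```text
clock: 43.08
tool_pos: [0.5762, -0.2153, 0.1562]
eef_rot: [-0.123, 0.697, 0.121, 0.696]
contact_force: [-1.1, -0.1, -1.1]
opening: 0.996
```

Run:
```python
from h import *
go(.537,-.341,.10,0); go(.537,-.341,.10)
```

```text
cur [ 0.5762 -0.2153  0.1562] yaw 109.9 -> turn [-7.009e+01 -2.300e-01  2.000e-02] shift cm now-axes [  5.67 -10.47  -7.95] goal-axes [  5.62   3.92 -12.57] F [-1.1 -0.1 -1.1] open mm 87.8 q [ 0.78  0.98 -1.    1.66  0.94  1.06  1.4 ] t 43.1
cur [ 0.5762 -0.2153  0.1562] yaw 109.9 -> turn [-0.   -0.16  0.14] shift cm now-axes [  5.67 -10.47  -7.95] goal-axes [  5.62 -10.49  -7.96] F [-1.1 -0.1 -1.1] open mm 87.8 q [ 0.78  0.98 -1.    1.66  0.94  1.06  1.4 ] t 43.1
```

Call:
drive_tool(deltas=[[[6.87,0,0],[0,-1.5,-1.1],8.8],[[6.87,0,0],[0,0,0],8.8],[[6.87,0,0],[0,0,0],8.8],[[6.87,0,0],[0,0,0],8.8],[[6.87,0,0],[0,0,0],8.8],[[6.87,0,0],[0,0,0],8.8],[[6.87,0,0],[0,0,0],8.8],[[6.87,0,0],[0,0,0],8.8],[[6.87,0,0],[0,0,0],8.8],[[6.87,0,0],[0,0,0],8.8],[[6.87,0,0],[0,0,0],8.8]])

```text
clock: 44.0
tool_pos: [0.574, -0.23, 0.1537]
eef_rot: [0.331, 0.625, -0.331, 0.624]
contact_force: [-0.1, -0.3, -0.6]
opening: 0.998
```

Call:
drive_tool(deltas=[[[6.87,0,0],[0,0,0],8.8],[[6.87,0,0],[0,0,0],8.8],[[6.87,0,0],[0,0,0],8.8],[[6.87,0,0],[0,0,0],8.8],[[6.87,0,0],[0,0,0],8.8],[[0,0,0],[0,0,0],8.8],[[0,0,0],[0,0,0],8.8],[[0,0,0],[0,0,0],8.8]])

```text
clock: 44.67
tool_pos: [0.574, -0.2301, 0.1539]
eef_rot: [0.499, 0.502, -0.499, 0.501]
contact_force: [0.3, -0.6, -0.9]
opening: 1.0
```

Run:
```python
from h import *
go(.537,-.341,.08,0)
```

```text
cur [ 0.574  -0.2301  0.1539] yaw 0.3 -> turn [ 0.3  -0.06  0.07] shift cm now-axes [ 7.39 -3.75 11.08] goal-axes [ 7.39 -3.7  11.09] F [ 0.3 -0.6 -0.9] open mm 88.1 q [ 0.61  0.85 -0.56  1.66  0.58  0.81 -0.2 ] t 44.7
```

Call:
drive_tool(deltas=[[[0.3,0,0],[0,-0.94,2.77],8.8],[[0,0,0],[0,-0.94,2.77],8.8],[[0,0,0],[2,-0.94,2.77],8.8],[[0,0,0],[3,-0.9,2.77],8.8],[[0,0,0],[2.4,0,0],8.8],[[0,0,0],[0,0,0],8.8],[[0,0,0],[0,0,0],8.8],[[0,0,0],[0,0,0],8.8],[[0,0,0],[0,0,0],8.8],[[0,0,0],[0,0,0],8.8]])

```text
clock: 45.5
tool_pos: [0.5382, -0.3399, 0.0821]
eef_rot: [0.501, 0.499, -0.5, 0.5]
contact_force: [1.0, -0.9, 0.6]
opening: 0.998
```

Run:
```python
from h import *
go(.537,-.341,.02,0)
```

```text
cur [ 0.5382 -0.3399  0.0821] yaw -0.1 -> turn [-0.07 -0.02 -0.13] shift cm now-axes [ 6.21 -0.13  0.11] goal-axes [ 6.21 -0.12  0.11] F [ 1.  -0.9  0.6] open mm 87.9 q [ 0.76  0.97 -0.51  1.64  0.66  0.72 -0.08] t 45.5
```

Call:
drive_tool(deltas=[[[0,0,0],[1.5,-0.1,0.1],8.8],[[0,0,0],[2.5,0,0],8.8],[[0,0,0],[2.1,0,0],8.8],[[0,0,0],[0,0,0],8.8],[[0,0,0],[0,0,0],8.8],[[0,0,0],[0,0,0],8.8],[[0,0,0],[0,0,0],8.8]])

```text
clock: 46.08
tool_pos: [0.5368, -0.342, 0.0212]
eef_rot: [0.501, 0.499, -0.5, 0.5]
contact_force: [0.5, 0.6, -0.2]
opening: 0.997
```

Call:
drive_tool(deltas=[[[0,0,0],[0,0,0],7],[[0,0,0],[0,0,0],5.5],[[0,0,0],[0,0,0],5],[[0,0,0],[0,0,0],4.5],[[0,0,0],[0,0,0],4.2],[[0,0,0],[0,0,0],3.6],[[0,0,0],[0,0,0],3.6],[[0,0,0],[0,0,0],3.6],[[0,0,0],[0,0,0],3.6],[[0,0,0],[0,0,0],3.6]], force=15)

```text
clock: 46.92
tool_pos: [0.5357, -0.3418, 0.0194]
eef_rot: [0.501, 0.499, -0.501, 0.499]
contact_force: [0.3, 0.4, 0.8]
opening: 0.463
```

Run:
```python
from h import *
go(.537,-.341,.02,0)
```

```text
cur [ 0.5357 -0.3418  0.0194] yaw -0.2 -> turn [-0.19 -0.05  0.02] shift cm now-axes [-0.06  0.13 -0.08] goal-axes [-0.06  0.13 -0.08] F [0.3 0.4 0.8] open mm 40.8 q [ 0.74  1.05 -0.46  1.64  0.72  0.62 -0.12] t 46.9
```

Call:
drive_tool(deltas=[[[0,0,0],[-1,0,0],3.6],[[0,0,0],[-2.5,0,0],3.6],[[0,0,0],[-3.5,0,0],3.6],[[0,0,0],[-2,0.8,-1.3],3.6],[[0,0,0],[0,1.7,-2.6],3.6],[[0,0,0],[0,1.8,-2.7],3.6],[[0,0,0],[0,1.8,-2.7],3.6],[[0,0,0],[0,1.8,-2.7],3.6],[[0,0,0],[0,1.2,-1.8],3.6],[[0,0,0],[0,0.6,-1.0],3.6],[[0,0,0],[0,0,0],3.6],[[0,0,0],[0,0,0],3.6]])

```text
clock: 47.92
tool_pos: [0.6323, -0.1951, 0.1094]
eef_rot: [-0.5, -0.5, 0.501, -0.499]
contact_force: [-0.3, -0.7, -1.2]
opening: 0.459
```

Run:
```python
from h import *
go(.6327,-.1936,.055,0)
```

```text
cur [ 0.6323 -0.1951  0.1094] yaw -0.2 -> turn [-0.19  0.03  0.12] shift cm now-axes [ 5.44  0.05 -0.16] goal-axes [ 5.44  0.04 -0.15] F [-0.3 -0.7 -1.2] open mm 40.4 q [ 0.49  0.95 -0.52  1.54  0.59  0.81 -0.26] t 47.9
```

Call:
drive_tool(deltas=[[[-0.2,0,0],[1.5,0,-0.1],3.6],[[0,0,0],[2.5,0,0],3.6],[[0,0,0],[2.0,0,0],3.6],[[0,0,0],[0.4,0,0],3.6],[[0,0,0],[0,0,0],3.6],[[0,0,0],[0,0,0],3.6],[[0,0,0],[0,0,0],3.6],[[0,0,0],[0,0,0],3.6],[[0,0,0],[0,0,0],3.6]])

```text
clock: 48.67
tool_pos: [0.6336, -0.1935, 0.0466]
eef_rot: [0.5, 0.5, -0.5, 0.5]
contact_force: [-0.6, -0.4, 0.0]
opening: 0.464
```

Run:
```python
from h import *
go(.6327,-.1936,.041,0)
```

```text
cur [ 0.6336 -0.1935  0.0466] yaw -0.0 -> turn [-0.01 -0.02 -0.06] shift cm now-axes [ 0.56 -0.09  0.02] goal-axes [ 0.56 -0.09  0.01] F [-0.6 -0.4  0. ] open mm 40.9 q [ 0.47  1.04 -0.48  1.56  0.65  0.71 -0.31] t 48.7
```

Call:
drive_tool(deltas=[[[0,0,0],[0.3,-0.08,0],3.6],[[0,0,0],[0.2,0,0],3.6],[[0,0,0],[0,0,0],3.6],[[0,0,0],[0,0,0],3.6],[[0,0,0],[0,0,0],3.6]])

```text
clock: 49.08
tool_pos: [0.6322, -0.1931, 0.0403]
eef_rot: [0.5, 0.5, -0.5, 0.5]
contact_force: [0.4, 0.3, -0.8]
opening: 0.463
```

Call:
drive_tool(deltas=[[[0,0,0],[0.05,0,0],3.6],[[0,0,0],[0,0,0],3.6],[[0,0,0],[0,0,0],3.6]])

```text
clock: 49.33
tool_pos: [0.6322, -0.1931, 0.0399]
eef_rot: [0.5, 0.5, -0.5, 0.5]
contact_force: [-0.7, 0.8, -1.3]
opening: 0.463
```

Call:
drive_tool(deltas=[[[0,0,0],[0.05,0,0],3.6],[[0,0,0],[0,0,0],3.6],[[0,0,0],[0,0,0],3.6]])

```text
clock: 49.58
tool_pos: [0.6323, -0.1932, 0.0395]
eef_rot: [0.5, 0.5, -0.5, 0.5]
contact_force: [-1.0, 0.3, -0.2]
opening: 0.46
```

Call:
drive_tool(deltas=[[[0,0,0],[0.05,0,0],3.6],[[0,0,0],[0,0,0],3.6],[[0,0,0],[0,0,0],3.6]])

```text
clock: 49.83
tool_pos: [0.6323, -0.1931, 0.0394]
eef_rot: [0.5, 0.5, -0.5, 0.5]
contact_force: [-0.2, 0.3, 4.5]
opening: 0.466
```

Call:
drive_tool(deltas=[[[0,0,0],[0.05,0,0],3.6],[[0,0,0],[0,0,0],3.6],[[0,0,0],[0,0,0],3.6]])

```text
clock: 50.08
tool_pos: [0.6323, -0.1932, 0.0394]
eef_rot: [0.5, 0.5, -0.5, 0.5]
contact_force: [-1.9, 0.6, 8.3]
opening: 0.465
```

Contact at TCP 39.4 mm, about the height of bat plus tile. Easing the push, releasing and retreating.

Call:
drive_tool(deltas=[[[0,0,0],[-0.06,0,0],3.6],[[0,0,0],[0,0,0],4.1],[[0,0,0],[0,0,0],4.3],[[0,0,0],[0,0,0],4.7],[[0,0,0],[0,0,0],5.5],[[0,0,0],[0,0,0],6.5],[[0,0,0],[0,0,0],7.5],[[0,0,0],[0,0,0],8.8],[[0,0,0],[0,0,0],8.8],[[0,0,0],[-1,0,0],8.8],[[0,0,0],[-2,0,0],8.8],[[0,0,0],[-3,0,0],8.8]])

```text
clock: 51.08
tool_pos: [0.6304, -0.193, 0.0979]
eef_rot: [0.499, 0.502, -0.501, 0.498]
contact_force: [-0.5, -0.3, -0.3]
opening: 0.997
```

Call:
drive_tool(deltas=[[[0,0,0],[-4,0,0],8.8],[[0,0,0],[-4,0,0],8.8],[[0,0,0],[0,-2,2],8.8],[[0,0,0],[0,-2,2],8.8],[[0,0,0],[0,0,0],8.8],[[0,0,0],[0,0,0],8.8],[[0,0,0],[0,0,0],8.8]])

```text
clock: 51.67
tool_pos: [0.5926, -0.2329, 0.1796]
eef_rot: [0.5, 0.5, -0.5, 0.5]
contact_force: [0.7, 0.4, -0.6]
opening: 0.997
```

Run:
```python
from h import *
s=r.get_state();print(s["tool_pos"],s["contact_force"],s["opening"],s["clock"])
try: snap("scene","fin")
except Exception as e: print(e)
r.finish_job()
```

```text
[ 0.59262364 -0.23286713  0.17960201] [ 0.71423438  0.44015653 -0.6077968 ] 0.997247614821878 51.6667
200 camera calls are used up
the job is handed in; nothing more can be done
```

I built both stacks in the order asked and handed the job in at about 52 s, with the gripper open and clear of everything. I have no picture of the finished scene, because all 200 camera calls were gone by then. My pose averaging used a picture per reading.

**Dark bat**
- **Tiles:** pictures after each release show the lilac tile centred to about 1–1.5 mm. The teal tile sits on it with the edges lined up.
- **Pot:** I lowered it until it touched (+3.5 N) at the measured tile centre and then let go. The last picture, taken just before release, shows it upright. I have no picture after release.

**Blue bat**
- **Orange tile:** I placed it on the fitted bat centre, to about 1 mm by pose readings. I have no picture after release.
- **Amber jar:** I located it in a saved picture, and the wrist and top views differed by about 3 mm in x. I gripped it with the jaws along x, which centres it in that direction. It touched down at 20.0 mm, against 20.6 mm expected for bat plus tile, and I released it there. The peak push was about 8 N.

**Other readings**
- **Teal tile grasp:** one wrist joint was reading 0.04, right at its lower limit, so I lifted at once. I can't rule out that it crossed the limit slightly.
- **Bystanders:** no move went near the blue jar, the eraser, the rib or the yellow squares. I had no final picture to confirm they are undisturbed.

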